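# Pack, close and stamp a honey gift case

## Robot

A 6-joint arm with a two-finger parallel gripper is mounted at the origin on the work surface. World frame = base frame: x ahead of the robot, y to its left, z up, the work surface at z = 0. Lengths are in mm, angles in rad, forces in N, time in s.
With the tool pointing down it reaches from about 375 to 750 mm from the base axis. Payload 9 kg.
Tool frame: the origin (TCP) lies on the centre line of the jaws, within the pads' length; the fingertips stand 25 mm ahead of it and the grasp point (between the pads) lies 6 mm ahead of it; x points along the fingers, y is the direction in which the jaws open and shut, and the axes are right-handed (so a half turn about x gives the same grasp; the last joint's range is limited). The gripper opens to 85 mm and grips with 20 to 120 N. Pads are 22 mm wide; open, the fingers measure 114 mm over their backs; the gripper's body (76 mm by 85 mm) begins 54 mm behind the grasp point. The pads swing forward as they close: fully open they stand 13 mm farther back than shut.
Start: joints at [0.972, 0.104, 0.097, 1.564, 0, 1.353], TCP at [223.003, 557.049, 256.331] pointing down, gripper open.
Joint ranges: [-2.99, 2.99], [-0.84, 1.86], [-1.1, 1.16], [-1.84, 2.11], [-1.51, 1.56], [-3.14, 3.14]. Speed limits (rad/s): [2.22, 2.22, 2.57, 3.14, 3.14, 3.14].

## Interface

Orientations are given as a unit quaternion [w, x, y, z].
In Python, from plant import robot, imaging, workorder gives the robot as it stands.
- The arm moves only by the tool jog_arm, never from a script. Its argument "rows" is a list of rows, each a list of 2 entries, a list of its own where there are three numbers: the shift along the tool's x, y, z in m, then the turn, a rotation vector about the tool's x, y, z in degrees. In form: [[[x, y, z], [rx, ry, rz]], ...]. A call has 1 to 8 rows; each row is the pose to reach, as a shift and turn from the pose measured when the call began, along the tool's axes at that moment; what a row does not reach only later rows make up. A row lasts 1/8 s, in which the tool goes at most 62.5 mm and 10.7 degrees, less where a joint would pass 70% of its speed; a pose out of reach is approached as far as the arm can. A call with a gripper value outside its range is refused whole. "fingers" is the finger opening in m, from 0 to 0.0854, set as the call begins (left out, the last holds). The fingers move at their own pace and stop on an object; "force" is the grip in N (left out, the last holds). Time passes only in rows, so rows that repeat a pose let the fingers close. It gives the time, the measured TCP pose, the force and the opening at its end, in the units of the state.
- robot.observe(): the state, without advancing time (a new reading comes with each control period).
- imaging.capture(name): name is "side" or "top" or "wrist"; returns the picture (420x560x3 uint8, red, green, blue); there is no depth.
- imaging.camera_model(name): a dict with "vfov" (degrees; the focal length in pixels is half the picture's height over the tangent of half this angle, whatever the lens; pixels are square), "cx", "cy" (the principal point, pixels), "extrinsics" (4x4, takes a point from camera to world coordinates). Camera axes: x right, y down, z forward; pixel columns grow to the right and rows downward; lengths in mm; the calibration is good to about 2 mm. The wrist camera is an equidistant fisheye: a pixel r from the principal point sees the ray r / f radians off the axis. A picture is of the moment at which its call begins: read the wrist's pose just before it. camera_model takes no time and is no camera call; for the wrist camera it gives the pose at the moment of the call.
- workorder.hand_in(): hands the job in, once; it reports no verdict.
The state is a dict: "t": time; "joints": joint angles; "qvel": joint speeds; "joint_torque": joint torques, N m; "tool_pos": TCP position; "orientation": TCP orientation; "wrist_force": force on the tool from outside, world axes, zero at the start; "ft_torque": the same for the moment, N m; "width": finger opening in mm.
Only numpy, scipy, OpenCV 4.12 (cv2) and the standard library are available. Lean on these libraries where they do the work, as an engineer would, in place of code of your own. Each camera call takes 0.05 s, during which the arm holds its last target.

## Task

Stand every loose honey jar from the table upright in its own nest of the gift case, then push the heavy lid down until it is fully shut, slowly enough that it does not slam. Then print the batch mark: press the red stamp from the ink pad upright and squarely on the middle of the lid's label, gently but firmly for a moment, and hang it in the rack at the empty fork with the red disc, without knocking the stamps beside it or disturbing anything else on the table.

Things in the scene. Friction and masses are not known exactly. Their poses are not given: they have to be found in the camera images.
- case: Square oak gift case, fixed, 182 x 182 mm; tray walls 46 mm tall, 10 mm thick; white foam insert with four nests, its top 42 mm above the table. Origin: centre of its underside. -x side: front; +x side: hinges; y runs along the hinge line.
- hinge (a point): middle of the lid's hinge line, at the case's +x outer face, 46 mm above the table; the line runs along the case's y.
- lid (a joint): angle of the heavy (0.8 kg) oak lid, rad: 0 = shut, grows as it opens; starts open a little past upright. A hollow shell 182 x 182 mm, 44 mm deep, walls 10 mm, hollow side to the jars. Stiff hinges: it stays where it is left and must be pushed all the way (6 to 9 N at its free edge, less when nearly shut).
- lid_edge (a point): middle of the lid's free front edge, on the lid's outer (top) face: 182 mm from the hinge line along the lid and 44 mm out from it. Shut, it is above the case's front, 90 mm above the table.
- label (a point): cream paper label 80 x 80 mm, 1.5 mm thick, in the middle of the lid's outer (top) face; this point is the middle of its upper face, z out of the face; 92 mm above the table when the lid is shut.
- home: flat red disc 30 mm across on the base board of the stamp rack, right under the middle of the one empty fork; marks the red stamp's place. Origin at its centre.
- rack: fixed stamp rack, board 90 x 250 mm. Five forks in a row along its y, 46 mm apart: each two 7 mm rods, 14 mm apart inside, tops 85 mm up, pointing to the rack's -x (robot side), tips upturned to 91 mm, 31 mm before the row. Bar 24-36 mm behind the row, top 78 mm up. Stamps hang over the line x = 0, neck between the rods, handle's underside on them. Origin: underside, below the row's middle.
- stamp_mid (a point): middle (half-way up) of the red-handled hand stamp: 80 mm tall, about 70 g, turned. From below: round foot 34 mm across and 16 mm tall (rubber printing face below), neck 9 mm across up to 46 mm, handle 28 mm across from 46 to 80 mm. z is its axis, up. It starts upright on a low ink pad (90 x 70 mm, felt 12 mm above the table).
- nest0 (a point): centre of a nest's floor, 10 mm above the table; the nest is a square 62 x 62 mm, 32 mm deep in foam, at the case's x = +42 mm, y = +42 mm. Nests are 84 mm apart.
- jar0_mid (a point): middle of a closed honey jar, amber glass with a gold cap: 50 mm across all the way up, 70 mm tall, about 0.16 kg. Three or four jars are there; None always if this one is absent.
- nest1 (a point): centre of a nest's floor, 10 mm above the table; the nest is a square 62 x 62 mm, 32 mm deep in foam, at the case's x = +42 mm, y = -42 mm. Nests are 84 mm apart.
- jar1_mid (a point): middle of a closed honey jar, amber glass with a gold cap: 50 mm across all the way up, 70 mm tall, about 0.16 kg. Three or four jars are there; None always if this one is absent.
- nest2 (a point): centre of a nest's floor, 10 mm above the table; the nest is a square 62 x 62 mm, 32 mm deep in foam, at the case's x = -42 mm, y = +42 mm. Nests are 84 mm apart.
- jar2_mid (a point): middle of a closed honey jar, amber glass with a gold cap: 50 mm across all the way up, 70 mm tall, about 0.16 kg. Three or four jars are there; None always if this one is absent.
- nest3 (a point): centre of a nest's floor, 10 mm above the table; the nest is a square 62 x 62 mm, 32 mm deep in foam, at the case's x = -42 mm, y = -42 mm. Nests are 84 mm apart.
- jar3_mid (a point): middle of a closed honey jar, amber glass with a gold cap: 50 mm across all the way up, 70 mm tall, about 0.16 kg. Three or four jars are there; None always if this one is absent.
- stamp_black_mid (a point): middle of the stamp with the black handle, hanging in the rack; same size as the red one. To be left alone.
- stamp_blue_mid (a point): middle of the stamp with the blue handle, hanging in the rack; same size as the red one. To be left alone.
- stamp_green_mid (a point): middle of the stamp with the green handle, hanging in the rack; same size as the red one. To be left alone.
- stamp_wood_mid (a point): middle of the stamp with the dark wooden handle, hanging in the rack; same size as the red one. To be left alone.
- tissues: cube tissue box 110 x 110 x 90 mm, bystander; origin at the centre of its underside.
- carton: kraft carton 100 x 120 x 50 mm, bystander; origin at the centre of its underside.
- tape: roll of clear tape lying flat, 100 mm across, 48 mm tall, bystander; origin at the centre of its underside.
- stamp: the same red stamp; origin at the centre of its printing face (underside).
Mind the look-alikes: they are no part of the job. Leave any pink look-alike of the part that bears jar3_mid alone.

How it is judged (in metres and radians):
On the way, in this order (a step that is already met when the one before it is completed fails the run):
1. every jar that is there stands upright in a nest of the open case (x of jar0_mid in the frame of case between -0.076 and 0.076 m and y of jar0_mid in the frame of case between -0.076 and 0.076 m and z of jar0_mid in the frame of case between 0.038 and 0.052 m and angle between each of jar0_mid, jar1_mid, jar2_mid, jar3_mid's own z axis and vertical below 0.2 rad and x of jar1_mid in the frame of case between -0.076 and 0.076 m and y of jar1_mid in the frame of case between -0.076 and 0.076 m and z of jar1_mid in the frame of case between 0.038 and 0.052 m and x of jar2_mid in the frame of case between -0.076 and 0.076 m and y of jar2_mid in the frame of case between -0.076 and 0.076 m and z of jar2_mid in the frame of case between 0.038 and 0.052 m and x of jar3_mid in the frame of case between -0.076 and 0.076 m and y of jar3_mid in the frame of case between -0.076 and 0.076 m and z of jar3_mid in the frame of case between 0.038 and 0.052 m and value of joint lid above 1 rad), for 0.2 s.
2. the lid is pushed fully shut over them (x of jar0_mid in the frame of case between -0.076 and 0.076 m and y of jar0_mid in the frame of case between -0.076 and 0.076 m and z of jar0_mid in the frame of case between 0.038 and 0.052 m and angle between each of jar0_mid, jar1_mid, jar2_mid, jar3_mid's own z axis and vertical below 0.2 rad and x of jar1_mid in the frame of case between -0.076 and 0.076 m and y of jar1_mid in the frame of case between -0.076 and 0.076 m and z of jar1_mid in the frame of case between 0.038 and 0.052 m and x of jar2_mid in the frame of case between -0.076 and 0.076 m and y of jar2_mid in the frame of case between -0.076 and 0.076 m and z of jar2_mid in the frame of case between 0.038 and 0.052 m and x of jar3_mid in the frame of case between -0.076 and 0.076 m and y of jar3_mid in the frame of case between -0.076 and 0.076 m and z of jar3_mid in the frame of case between 0.038 and 0.052 m and value of joint lid below 0.03 rad), for 0.2 s.
3. the red stamp is pressed upright on the lid's label, within 20 mm of its middle, with 2 N or more (value of joint lid below 0.03 rad and contact force between stamp and lid above 2 N and horizontal distance between stamp_mid and label below 0.02 m and angle between stamp_mid's own z axis and vertical below 0.12 rad), for 0.2 s.
At the end, for the whole second after the job is handed in: Every jar present stands upright on a nest floor, the lid is shut to within 0.03 rad, and the red stamp hangs still and upright (0.15 rad) on its fork: within 14 mm of the red disc sideways, its middle 73 to 85 mm above the table (all of step 2 and horizontal distance between stamp_mid and home below 0.014 m and height (world z) of stamp_mid between 0.073 and 0.085 m and angle between stamp_mid's own z axis and vertical below 0.15 rad and linear speed of stamp below 0.03 m/s); the robot touches nothing.
It fails at once if the lid slams: it turns faster than 0.8 rad/s in its last 0.3 rad (value of joint lid below 0.3 rad and velocity of joint lid below -0.8 rad/s).
It fails at once if a hanging stamp is knocked: shifted over 12 mm or tilted over 0.3 rad (distance of any of stamp_black_mid, stamp_blue_mid, stamp_green_mid, stamp_wood_mid from where it was at the start of the episode above 0.012 m or angle between any of stamp_black_mid, stamp_blue_mid, stamp_green_mid, stamp_wood_mid's own z axis and vertical above 0.3 rad).
It fails at once if the tissue box, carton or tape roll is shifted over 20 mm (distance of any of tissues, carton, tape from where it was at the start of the episode above 0.02 m).
It fails at once if the stamp is banged or leant on the label with over 40 N (contact force between stamp and lid above 40 N).
Of jar0, jar1, jar2, jar3 only 3 to 4 are there at a start; the rules pass over those that are not, and their reading is None.
At some moment in a run one of jar0, jar1, jar2, jar3 may be knocked a few centimetres aside while the robot is not near it.
It also fails if it takes over 192 s, if anything falls off the work surface, if the arm or the gripper's body presses on something with over 40 N, if the wrist force passes 120 N, or if a joint passes its speed limit or range.

## Working session

There is one attempt and no reset: what is moved stays moved. The work goes in short steps, Python scripts to look and compute and a tool call to move; the robot and the scene stay as the last step left them, time stands still between calls to the robot, and variables do not carry over. Pictures are saved under pics/ and viewed, and the job is handed in when it is done.

Besides the shell and the picture viewer there is one more tool, called after ">>>" in YAML: its name, and indented under it one key for each argument. jog_arm: Moves the arm, as the interface text tells. Its arguments: {"type":"object","properties":{"rows":{"type":"array"},"fingers":{"type":"number"},"force":{"type":"number"}},"required":["rows"]}

```bash
ls; mkdir -p pics; python3 - <<'E'
from plant import robot, imaging, workorder
import cv2
s=robot.observe();print(s)
for n in ("side","top","wrist"):
    m=imaging.camera_model(n);print(n,m)
    cv2.imwrite(f"pics/{n}0.png",imaging.capture(n)[:,:,::-1])
E
```

```text
pics
{'t': 0.0, 'joints': array([ 9.72303010e-01,  1.04704293e-01,  9.64583185e-02,  1.56391539e+00,
       -1.90194013e-05,  1.35307155e+00]), 'qvel': array([ 4.07212906e-04,  1.17314107e-03,  7.49915399e-04,  7.77792025e-05,
       -1.38177582e-04, -3.42016336e-04]), 'joint_torque': array([-1.55968151e-03, -5.56932235e+01,  5.03647256e+01,  1.71619485e-02,
       -4.00136287e-04,  2.81895416e-05]), 'tool_pos': array([222.81055529, 556.75980977, 255.51336313]), 'orientation': array([ 0.69414496,  0.13336454,  0.69451569, -0.13425584]), 'wrist_force': array([ 0.6685198 , -0.18970149,  0.07131713]), 'ft_torque': array([-0.0473348 ,  0.01505819,  0.04103104]), 'width': 85.2839714224569}
side {'vfov': 54.60117875355811, 'cx': 268.21621169900055, 'cy': 211.9110517230121, 'extrinsics': array([[ 7.42583362e-01, -4.23636630e-01,  5.18750380e-01,
        -3.50879958e+01],
       [-6.69435700e-01, -4.45617167e-01,  5.94374616e-01,
        -5.96325273e+02],
       [-2.06347846e-02, -7.88642724e-01, -6.14505378e-01,
         7.39619169e+02],
       [ 0.00000000e+00,  0.00000000e+00,  0.00000000
[... 214 characters left out ...]
],
       [-9.99893136e-01, -3.41934613e-03,  1.42135351e-02,
         2.23281653e+01],
       [-1.36816987e-02, -1.23665302e-01, -9.92229663e-01,
         1.58306444e+03],
       [ 0.00000000e+00,  0.00000000e+00,  0.00000000e+00,
         1.00000000e+00]])}
wrist {'vfov': 65.70646984690485, 'cx': 269.1329567041539, 'cy': 207.76070965996107, 'extrinsics': array([[ 3.69940352e-01,  8.82220217e-01,  2.91258690e-01,
         1.47369352e+02],
       [ 9.29055017e-01, -3.50968657e-01, -1.16952030e-01,
         5.86885417e+02],
       [-9.54774125e-04,  3.13860623e-01, -9.49468587e-01,
         3.73599391e+02],
       [ 0.00000000e+00,  0.00000000e+00,  0.00000000e+00,
         1.00000000e+00]])}
```

View pics/side0.png

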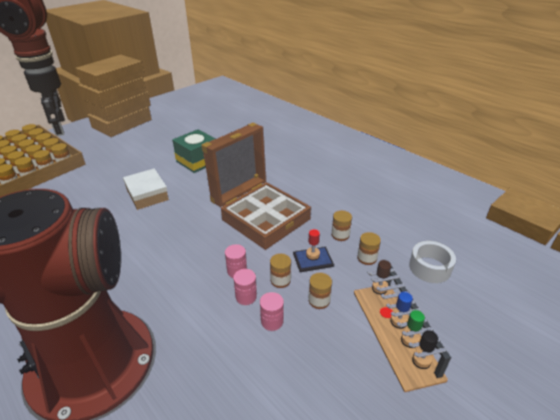

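View pics/top0.png

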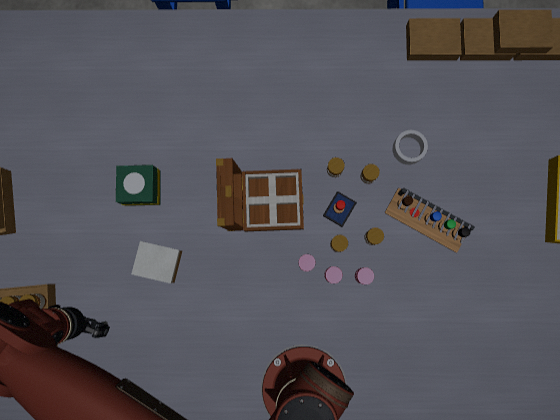

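View pics/wrist0.png

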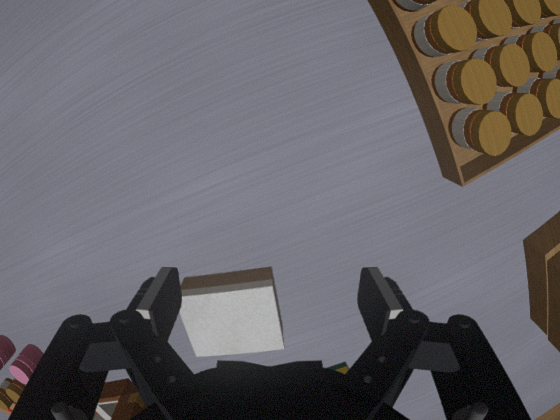

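```bash
cat > h.py <<'E'
import numpy as np, cv2
from scipy.spatial.transform import Rotation as R
from plant import robot, imaging, workorder
def K(m):
    f=210/np.tan(np.radians(m['vfov']/2)); return f,m['cx'],m['cy']
def ray(n,u,v,m=None):
    m=m or imaging.camera_model(n); f,cx,cy=K(m)
    x,y=(u-cx)/f,(v-cy)/f
    if n=='wrist':
        r=np.hypot(x,y); d=np.array([np.sin(r)*x/max(r,1e-9),np.sin(r)*y/max(r,1e-9),np.cos(r)])
    else: d=np.array([x,y,1.])
    T=m['extrinsics']; return T[:3,3],T[:3,:3]@d
def at(n,u,v,z,m=None):
    o,d=ray(n,u,v,m); return o+d*(z-o[2])/d[2]
def proj(n,P,m=None):
    m=m or imaging.camera_model(n); f,cx,cy=K(m); T=m['extrinsics']
    p=(np.atleast_2d(P)-T[:3,3])@T[:3,:3]
    if n=='wrist':
        rr=np.hypot(p[:,0],p[:,1]); a=np.arctan2(rr,p[:,2]); s=f*a/np.maximum(rr,1e-9)
        return np.c_[cx+s*p[:,0],cy+s*p[:,1]]
    return np.c_[cx+f*p[:,0]/p[:,2],cy+f*p[:,1]/p[:,2]]
def tcp():
    s=robot.observe(); q=s['orientation']; return s['tool_pos'],R.from_quat(q[[1,2,3,0]]),s
def delta(pos,Rt=None):
    """shift (m, tool axes) and turn deg for target"""
    p,r,s=tcp(); d=r.inv().apply(np.asarray(pos,float)-p)/1000
    rv=np.degrees((r.inv()*Rt).as_rotvec()) if Rt is not None else np.zeros(3)
    print('t',round(s['t'],2),'shift',d.round(4).tolist(),'turn',rv.round(2).tolist(),'F',s['wrist_force'].round(1).tolist(),'w',round(s['width'],1),'tcp',p.round(1).tolist()); return d,rv
def down(yaw):
    """tool pointing down, jaws (tool y) along world direction yaw (deg)"""
    a=np.radians(yaw); y=np.array([np.cos(a),np.sin(a),0]); x=np.array([0,0,-1.]); return R.from_matrix(np.c_[x,y,np.cross(x,y)])
def snap(n,name,crop=None,k=1):
    im=np.ascontiguousarray(imaging.capture(n)[:,:,::-1])
    cv2.imwrite(f'pics/{name}_raw.png',im)
    if crop: x0,y0,x1,y1=crop; im=im[y0:y1,x0:x1]
    im=cv2.resize(im,None,fx=k,fy=k,interpolation=cv2.INTER_CUBIC); cv2.imwrite(f'pics/{name}.png',im); return im
E
python3 - <<'E'
import cv2
a=cv2.imread('pics/top0.png')[140:300,210:490]; cv2.imwrite('pics/topc.png',cv2.resize(a,None,fx=2.85,fy=2.85,interpolation=cv2.INTER_CUBIC))
a=cv2.imread('pics/side0.png')[120:390,195:455]; cv2.imwrite('pics/sidec.png',cv2.resize(a,None,fx=2.2,fy=2.2,interpolation=cv2.INTER_CUBIC))
E
```

```text
(no output)
```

View pics/topc.png

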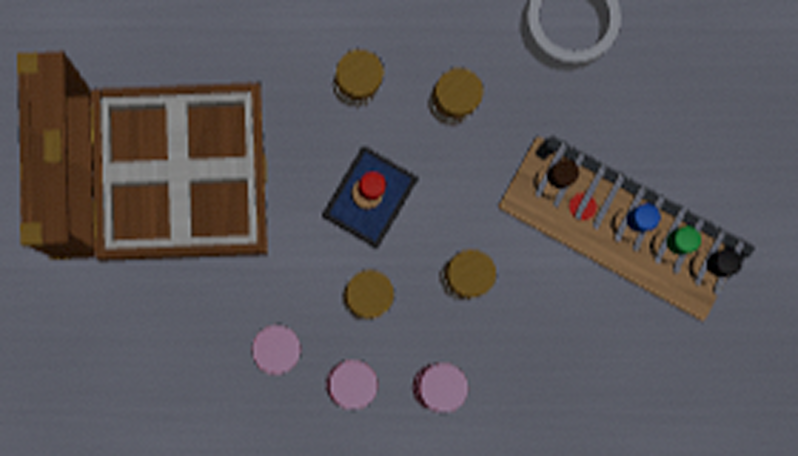

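View pics/sidec.png

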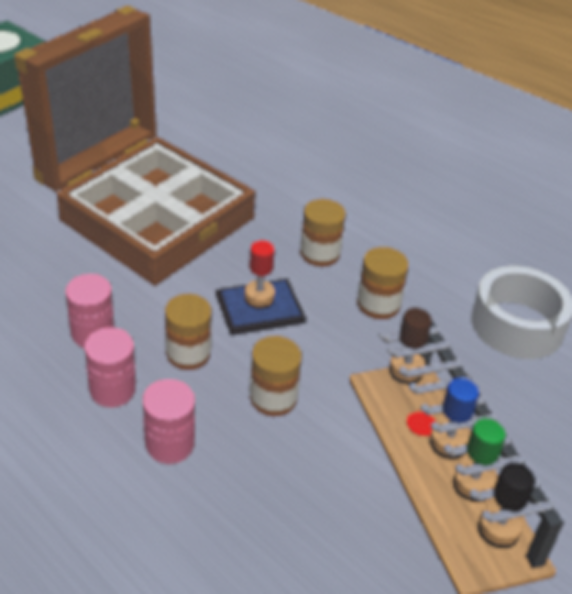

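```bash
python3 - <<'E'
from h import *
im=cv2.imread('pics/top0.png'); hsv=cv2.cvtColor(im,cv2.COLOR_BGR2HSV)
def blobs(lo,hi,x0=300,x1=480,y0=140,y1=300,amin=15):
    m=cv2.inRange(hsv,lo,hi); mm=np.zeros_like(m); mm[y0:y1,x0:x1]=m[y0:y1,x0:x1]
    n,l,st,c=cv2.connectedComponentsWithStats(mm)
    return [(c[i].round(1),st[i][4],st[i][:4]) for i in range(1,n) if st[i][4]>=amin]
for px in [(336,167),(340,243),(340,206),(415,213),(335,275),(366,179)]: print(px,hsv[px[1],px[0]])
print('gold');
for c,a,b in blobs((12,120,60),(30,255,255)): print(c,a,b,at('top',*c,70).round(1))
print('red')
for c,a,b in blobs((0,180,110),(6,255,255),amin=8)+blobs((174,180,110),(180,255,255),amin=3): print(c,a,b,at('top',*c,92).round(1),at('top',*c,0).round(1))
# case corners top px from crop /2.85 +(210,140)
for nm,(u,v),z in [('tl',(98,88),46),('tr',(260,83),46),('br',(266,253),46),('bl',(98,260),46)]:
    print(nm,at('top',u/2.85+210,v/2.85+140,z).round(1))
for nm,(u,v),z in [('rack a',(537,136),14),('b',(500,207),14),('c',(705,320),14),('d',(754,248),14),('disc',(583,208),14)]:
    print(nm,at('top',u/2.85+210,v/2.85+140,z).round(1))
for nm,(u,v),z in [('wood',(563,175),0),('blue',(644,217),0),('green',(686,239),0),('black',(724,263),0)]:
    print(nm,at('top',u/2.85+210,v/2.85+140,119).round(1))
E
```

```text
(336, 167) [ 19 174  98]
(340, 243) [ 20 167  98]
(340, 206) [  1 195 141]
(415, 213) [  1 186 125]
(335, 275) [153  51 139]
(366, 179) [ 18 205  41]
gold
[335.7 165.3] 207 [328 158  16  16] [662.  -96.9  70. ]
[370.7 171.7] 206 [363 164  16  17] [ 642.8 -201.4   70. ]
[300.8 203. ] 139 [300 170   3  59] [547.6   7.5  70. ]
[402.9 207.7] 18 [401 205   5   8] [ 534.5 -295.1   70. ]
[424.4 214.1] 29 [419 206  11  16] [ 515.6 -358.    70. ]
[337.6 210.6] 17 [334 209   9   4] [ 525.2 -101.7   70. ]
[441.7 219.9] 32 [437 214  10  14] [ 498.6 -408.4   70. ]
[428.5 224.4] 17 [425 221   8   8] [ 485.1 -369.2   70. ]
[375.  235.4] 214 [367 228  17  16] [ 451.9 -211.3   70. ]
[339.3 242.7] 213 [332 235  16  17] [ 430.  -106.1   70. ]
[456.7 244.2] 25 [452 235   9  17] [ 427.1 -450.    70. ]
red
[340.4 204.5] 53 [337 201   8   8] [ 540.5 -108.2   92. ] [ 552.8 -116.3    0. ]
[411.4 210.7] 20 [410 208   5   7] [ 522.9 -315.    92. ] [ 534.2 -335.8    0. ]
[416.4 213.2] 21 [414 210   5   7] [ 515.6 -329.3   92. ] [ 526.4 -351.     0. ]
tl [649.2 179.5  46. ]
tr [655.    6.2  46. ]
br [472.7  -0.5  46. ]
bl [464.6 176.6  46. ]
rack a [ 603.8 -294.4   14. ]
b [ 526.2 -253.    14. ]
c [ 405.8 -468.6   14. ]
d [ 482.9 -523.6   14. ]
disc [ 525.4 -342.1   14. ]
wood [ 546.5 -298.5  119. ]
blue [ 504.2 -378.5  119. ]
green [ 482.2 -419.7  119. ]
black [ 458.3 -456.7  119. ]
```

```bash
python3 - <<'E'
from h import *
p,r,s=tcp(); print(r.as_matrix().round(3)); m=imaging.camera_model('wrist'); print(r.inv().apply(m['extrinsics'][:3,3]-p).round(1))
im=cv2.imread('pics/side0.png')
def dot(P,c):
    for u,v in proj('side',P): cv2.circle(im,(int(round(u)),int(round(v))),0,c,-1)
th=np.linspace(0,2*np.pi,40)
for x,y in [(662,-97),(642.8,-201.4),(452,-211.3),(430,-106)]: dot(np.c_[x+25*np.cos(th),y+25*np.sin(th),0*th+70],(255,255,0))
C=np.array([562.,90.5]); a=np.radians(91.5); X=np.array([np.cos(a),np.sin(a)]); Y=np.array([-X[1],X[0]])
l=np.linspace(-91,91,40)
for i in (-1,1):
    for P in (C+np.outer(l,X)+i*91*Y, C+np.outer(l,Y)+i*91*X): dot(np.c_[P,0*l+46],(0,255,0))
dot([[540.5,-108.2,92]],(255,255,0)); dot([[523.5,-340,10],[523.5,-340,14]],(255,255,0))
dot([[546.5,-298.5,119],[504.2,-378.5,119],[482.2,-419.7,119],[458.3,-456.7,119]],(0,255,255))
cv2.imwrite('pics/ov.png',cv2.resize(im[120:390,195:455],None,fx=2.2,fy=2.2,interpolation=cv2.INTER_NEAREST))
it=cv2.imread('pics/top0.png'); im=it
def dot(P,c):
    for u,v in proj('top',P): cv2.circle(im,(int(round(u)),int(round(v))),0,c,-1)
for i in (-1,1):
    for P in (C+np.outer(l,X)+i*91*Y, C+np.outer(l,Y)+i*91*X): dot(np.c_[P,0*l+46],(0,255,0))
cv2.imwrite('pics/ovt.png',cv2.resize(im[140:270,210:320],None,fx=4,fy=4,interpolation=cv2.INTER_NEAREST))
E
```

```text
[[-0.001  0.372  0.928]
 [-0.001  0.928 -0.372]
 [-1.    -0.001 -0.   ]]
[-118.    -0.2  -81.3]
```

View pics/ov.png

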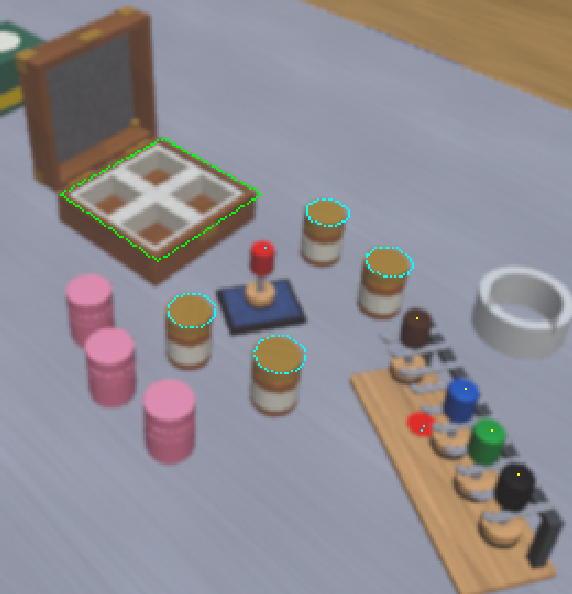

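View pics/ovt.png

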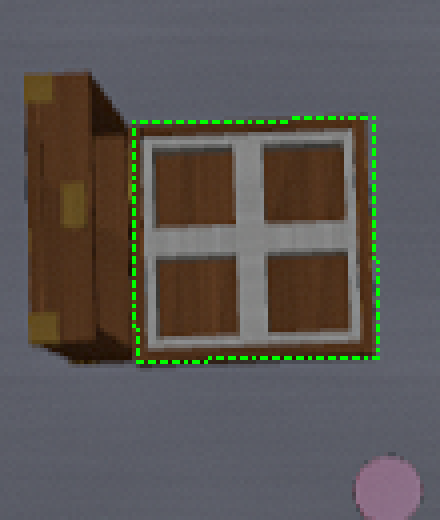

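```bash
python3 - <<'E'
from h import *
delta([223,557,340]); delta([540,-20,340],down(0)); print(down(0).as_matrix())
E
```

```text
t 0.15 shift [-0.0843, 0.0001, 0.0] turn [0.0, 0.0, 0.0] F [0.1, 0.2, -0.1] w 85.4 tcp [222.9, 556.8, 255.7]
t 0.15 shift [-0.084, -0.4177, 0.5088] turn [68.18, 0.02, 0.06] F [0.1, 0.2, -0.1] w 85.4 tcp [222.9, 556.8, 255.7]
[[ 0.  1.  0.]
 [ 0.  0. -1.]
 [-1.  0.  0.]]
```

>>> jog_arm:
  rows:
    - [[-0.084,0,0],[0,0,0]]
    - [[-0.084,0,0],[0,0,0]]
    - [[-0.084,-0.4177,0.5088],[-111.8,0,0]]
    - [[-0.084,-0.4177,0.5088],[-111.8,0,0]]
    - [[-0.084,-0.4177,0.5088],[-111.8,0,0]]
    - [[-0.084,-0.4177,0.5088],[-111.8,0,0]]
    - [[-0.084,-0.4177,0.5088],[-111.8,0,0]]
    - [[-0.084,-0.4177,0.5088],[-111.8,0,0]]

```text
t: 1.15
tool_pos: [385.9, 263.6, 340.1]
orientation: [0.673, -0.217, 0.673, 0.217]
wrist_force: [-0.6, 1.0, -0.4]
width: 85.3
```

```bash
python3 - <<'E'
from h import *
delta([540,-20,340],down(180))
E
```

```text
t 1.15 shift [0.0002, -0.3202, -0.0406] turn [-54.25, -0.05, -0.0] F [-0.6, 1.0, -0.4] w 85.3 tcp [385.9, 263.6, 340.1]
```

>>> jog_arm:
  rows:
    - [[0,-0.32,-0.0406],[-54.2,0,0]]
    - [[0,-0.32,-0.0406],[-54.2,0,0]]
    - [[0,-0.32,-0.0406],[-54.2,0,0]]
    - [[0,-0.32,-0.0406],[-54.2,0,0]]
    - [[0,-0.32,-0.0406],[-54.2,0,0]]
    - [[0,-0.32,-0.0406],[-54.2,0,0]]
    - [[0,-0.32,-0.0406],[-54.2,0,0]]
    - [[0,-0.32,-0.0406],[-54.2,0,0]]

```text
t: 2.15
tool_pos: [539.7, -19.7, 340.0]
orientation: [0.5, -0.499, 0.501, 0.5]
wrist_force: [-0.5, 0.7, 1.0]
width: 85.3
```

```bash
python3 - <<'E'
from h import *
delta([540,-20,340],down(180))
import pickle
m=imaging.camera_model('wrist'); pickle.dump(m,open('pics/w1.pkl','wb')); snap('wrist','w1')
E
```

```text
t 2.15 shift [-0.0, -0.0003, -0.0003] turn [-0.12, -0.02, -0.07] F [-0.5, 0.7, 1.0] w 85.3 tcp [539.7, -19.7, 340.0]
```

View pics/w1.png

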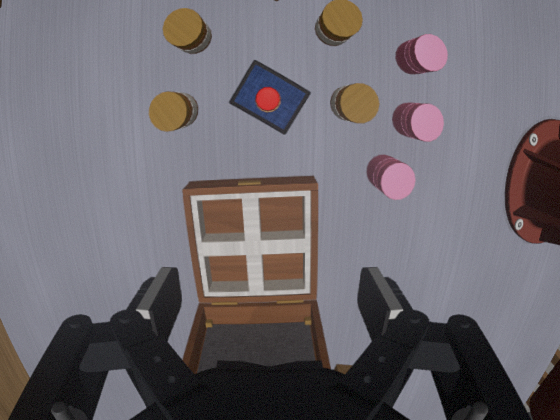

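```bash
python3 - <<'E'
from h import *
import pickle; m=pickle.load(open('pics/w1.pkl','rb'))
im=cv2.imread('pics/w1_raw.png'); hsv=cv2.cvtColor(im,cv2.COLOR_BGR2HSV)
# foam: white
mk=cv2.inRange(hsv,(0,0,110),(180,60,255)); mk[:170]=0; mk[310:]=0; mk[:,:185]=0; mk[:,325:]=0
n,l,st,c=cv2.connectedComponentsWithStats(mk); i=1+np.argmax(st[1:,4]); mk=(l==i).astype(np.uint8)
ct=max(cv2.findContours(mk,cv2.RETR_EXTERNAL,cv2.CHAIN_APPROX_NONE)[0],key=len)[:,0].astype(float)
W=np.array([at('wrist',u,v,42,m)[:2] for u,v in ct]); r=cv2.minAreaRect(W.astype(np.float32)); print('foam',r)
g=cv2.inRange(hsv,(12,120,50),(30,255,255)); g[150:]=0;g=cv2.morphologyEx(g,cv2.MORPH_OPEN,np.ones((3,3)))
n,l,st,c=cv2.connectedComponentsWithStats(g)
for i in range(1,n):
    if st[i,4]>300:
        pts=np.argwhere(l==i)[:,::-1]; W=np.array([at('wrist',u,v,70,m)[:2] for u,v in pts]); (x,y),rad=cv2.minEnclosingCircle(W.astype(np.float32)); print(c[i].round(1),st[i,4],'jar mean',W.mean(0).round(1),'circ',round(x,1),round(y,1),round(rad,1))
g=cv2.inRange(hsv,(0,180,110),(6,255,255)); g[150:]=0
pts=np.argwhere(g>0)[:,::-1];W=np.array([at('wrist',u,v,92,m)[:2] for u,v in pts]); print('stamp',W.mean(0),cv2.minEnclosingCircle(W.astype(np.float32)))
E
```

```text
foam ((561.7896118164062, 96.878662109375), (163.57191467285156, 163.005859375), 2.6367080211639404)
[340.4  19.3] 1298 jar mean [ 453.8 -207.4] circ 454.2 -207.5 27.7
[183.8  28.2] 1289 jar mean [ 640.2 -197.5] circ 640.0 -197.2 27.6
[358.7 102.5] 1172 jar mean [ 430.7 -105.2] circ 430.8 -105.7 24.9
[169.3 110.6] 1244 jar mean [659.7 -96. ] circ 659.1 -95.5 26.7
stamp [ 541.34630396 -104.52534795] ((540.6232299804688, -106.43565368652344), 12.782584190368652)
```

```bash
python3 - <<'E'
from h import *
delta([659.5,-95.7,160],down(180)); delta([659.5,-95.7,63],down(180))
E
```

```text
t 2.2 shift [0.1802, -0.1201, -0.0763] turn [-0.07, -0.03, -0.04] F [-0.9, -0.3, 0.3] w 85.2 tcp [539.6, -19.2, 340.3]
t 2.2 shift [0.2772, -0.1202, -0.0762] turn [-0.07, -0.03, -0.04] F [-0.9, -0.3, 0.3] w 85.2 tcp [539.6, -19.2, 340.3]
```

>>> jog_arm:
  rows:
    - [[0.18,-0.12,-0.0763],[0,0,0]]
    - [[0.18,-0.12,-0.0763],[0,0,0]]
    - [[0.18,-0.12,-0.0763],[0,0,0]]
    - [[0.18,-0.12,-0.0763],[0,0,0]]
    - [[0.18,-0.12,-0.0763],[0,0,0]]
    - [[0.18,-0.12,-0.0763],[0,0,0]]

```text
t: 2.95
tool_pos: [659.4, -94.6, 161.6]
orientation: [-0.5, 0.5, -0.5, -0.5]
wrist_force: [-0.3, -0.4, 1.1]
width: 85.7
```

```bash
python3 - <<'E'
from h import *
m=imaging.camera_model('wrist'); im=snap('wrist','w2'); 
th=np.linspace(0,2*np.pi,60)
for u,v in proj('wrist',np.c_[659.5+25*np.cos(th),-95.7+25*np.sin(th),0*th+70],m): cv2.circle(im,(int(u),int(v)),1,(255,255,0),-1)
cv2.imwrite('pics/w2o.png',im)
delta([659.5,-95.7,63],down(180))
E
```

```text
t 3.0 shift [0.0993, 0.0004, -0.0008] turn [-0.0, -0.07, 0.09] F [-1.6, 0.3, 0.1] w 85.2 tcp [659.7, -94.8, 162.3]
```

View pics/w2o.png

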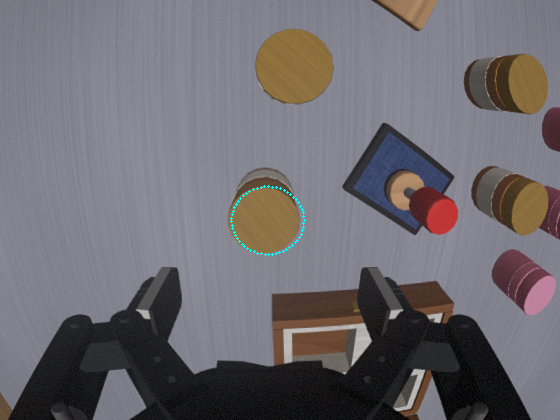

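>>> jog_arm:
  rows:
    - [[0.05,0,0],[0,0,0]]
    - [[0.099,0,-0.0008],[0,0,0]]
    - [[0.099,0,-0.0008],[0,0,0]]
    - [[0.099,0,-0.0008],[0,0,0]]

```text
t: 3.5
tool_pos: [661.1, -95.8, 66.7]
orientation: [-0.501, 0.502, -0.499, -0.498]
wrist_force: [-0.2, -0.6, 0.5]
width: 85.2
```

>>> jog_arm:
  rows:
    - [[0,0,0],[0,0,0]]
    - [[0,0,0],[0,0,0]]
    - [[0,0,0],[0,0,0]]
    - [[0,0,0],[0,0,0]]
    - [[0,0,0],[0,0,0]]
    - [[0,0,0],[0,0,0]]
  fingers: 0.03
  force: 30

```text
t: 4.25
tool_pos: [662.5, -96.2, 69.2]
orientation: [-0.501, 0.503, -0.499, -0.497]
wrist_force: [-0.1, 0.0, 8.9]
width: 48.9
```

```bash
python3 - <<'E'
from h import *
delta([659.5,-95.7,180],down(180)); delta([602.2,139.6,180],down(180));  snap('side','s1',(195,120,455,390),2.2);snap('wrist','w3')
E
```

```text
t 4.25 shift [-0.1108, 0.0021, 0.0001] turn [0.02, -0.2, 0.48] F [-0.1, 0.0, 8.9] w 48.9 tcp [662.5, -96.2, 69.2]
t 4.25 shift [-0.1121, 0.0593, 0.2354] turn [0.02, -0.2, 0.48] F [-0.1, 0.0, 8.9] w 48.9 tcp [662.5, -96.2, 69.2]
```

View pics/s1.png

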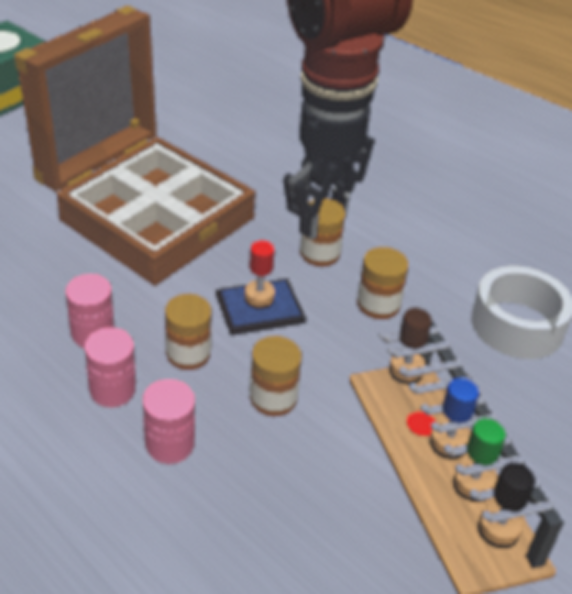

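View pics/w3.png

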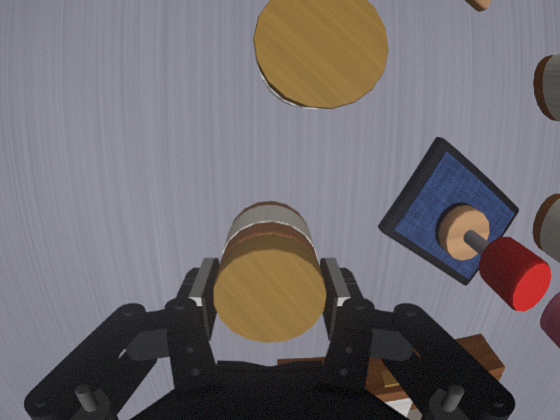

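>>> jog_arm:
  rows:
    - [[-0.06,0,0],[0,0,0]]
    - [[-0.112,0,0],[0,0,0.2]]
    - [[-0.112,0.0593,0.2354],[0,0,0.4]]
    - [[-0.112,0.0593,0.2354],[0,0,0.4]]
    - [[-0.112,0.0593,0.2354],[0,0,0.4]]
    - [[-0.112,0.0593,0.2354],[0,0,0.4]]
    - [[-0.112,0.0593,0.2354],[0,0,0.4]]
    - [[-0.112,0.0593,0.2354],[0,0,0.4]]

```text
t: 5.35
tool_pos: [602.4, 139.5, 180.2]
orientation: [-0.499, 0.502, -0.5, -0.499]
wrist_force: [0.7, 0.5, -1.4]
width: 49.1
```

```bash
python3 - <<'E'
from h import *
delta([602.2,139.6,100],down(180));delta([602.2,139.6,79],down(180)); snap('wrist','w4')
E
```

```text
t 5.35 shift [0.0802, 0.0003, 0.0004] turn [0.05, -0.22, 0.11] F [0.7, 0.5, -1.4] w 49.1 tcp [602.4, 139.5, 180.2]
t 5.35 shift [0.1012, 0.0003, 0.0005] turn [0.05, -0.22, 0.11] F [0.7, 0.5, -1.4] w 49.1 tcp [602.4, 139.5, 180.2]
```

View pics/w4.png

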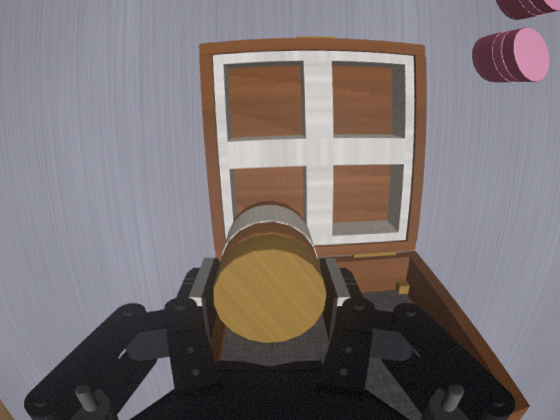

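```bash
cat >> h.py <<'E'
def nests(C,ang):
    a=np.radians(ang); X=np.array([np.cos(a),np.sin(a)]); Y=np.array([-X[1],X[0]])
    return [np.array(C)+42*(sx*X+sy*Y) for sx,sy in((1,1),(1,-1),(-1,1),(-1,-1))],X,Y
E
python3 - <<'E'
from h import *
m=imaging.camera_model('wrist')
im=cv2.imread('pics/w4.png')
for C,a,c in (((561.8,96),92.2,(0,255,0)),):
    N,X,Y=nests(C,a)
    for n in N:
        s=np.linspace(-31,31,50)
        for i in (-1,1):
            P=np.r_[n+np.outer(s,X)+i*31*Y,n+np.outer(s,Y)+i*31*X]
            for u,v in proj('wrist',np.c_[P,np.full(len(P),42)],m):
                if 0<=u<560 and 0<=v<420: im[int(v),int(u)]=c
cv2.imwrite('pics/w4o.png',im)
E
```

```text
(no output)
```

View pics/w4o.png

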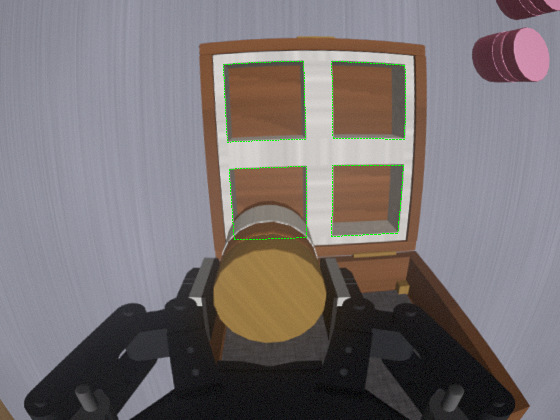

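>>> jog_arm:
  rows:
    - [[0.04,0,0],[0,0,0]]
    - [[0.07,0,0.0005],[0,0,0]]
    - [[0.09,0,0.0005],[0,0,0]]
    - [[0.1,0,0.0005],[0,0,0]]
    - [[0.1,0,0.0005],[0,0,0]]
    - [[0.1,0,0.0005],[0,0,0]]

```text
t: 6.15
tool_pos: [603.3, 138.9, 81.2]
orientation: [-0.5, 0.502, -0.5, -0.498]
wrist_force: [-0.4, 0.2, -1.6]
width: 48.9
```

>>> jog_arm:
  rows:
    - [[0,0,0],[0,0,0]]
    - [[0,0,0],[0,0,0]]
    - [[0,0,0],[0,0,0]]
    - [[0,0,0],[0,0,0]]
  fingers: 0.062

```text
t: 6.65
tool_pos: [603.3, 138.9, 81.2]
orientation: [-0.5, 0.502, -0.5, -0.498]
wrist_force: [0.1, 0.8, -0.1]
width: 61.9
```

```bash
python3 - <<'E'
from h import *
delta([602.2,139.6,180],down(180)); snap('wrist','w5')
E
```

```text
t 6.65 shift [-0.0988, 0.0008, 0.0003] turn [-0.02, -0.22, 0.18] F [0.1, 0.8, -0.1] w 61.9 tcp [603.3, 138.9, 81.2]
```

View pics/w5.png

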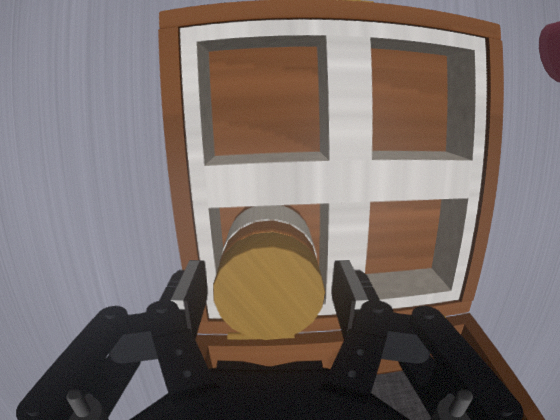

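>>> jog_arm:
  rows:
    - [[-0.06,0,0],[0,0,0]]
    - [[-0.11,0,0],[0,0,0]]
    - [[-0.11,0,0],[0,0,0]]

```text
t: 7.08
tool_pos: [605.4, 139.4, 196.4]
orientation: [-0.502, 0.504, -0.498, -0.496]
wrist_force: [0.7, -0.4, -1.1]
width: 61.6
```

```bash
python3 - <<'E'
from h import *
delta([430.7,-105.4,190],down(90))
E
```

```text
t 7.08 shift [0.0054, 0.1746, -0.2448] turn [89.98, 0.33, 0.66] F [0.7, -0.4, -1.1] w 61.6 tcp [605.4, 139.4, 196.4]
```

>>> jog_arm:
  rows:
    - [[0.0054,0.1746,-0.2448],[90,0.3,0.6]]
    - [[0.0054,0.1746,-0.2448],[90,0.3,0.6]]
    - [[0.0054,0.1746,-0.2448],[90,0.3,0.6]]
    - [[0.0054,0.1746,-0.2448],[90,0.3,0.6]]
    - [[0.0054,0.1746,-0.2448],[90,0.3,0.6]]
    - [[0.0054,0.1746,-0.2448],[90,0.3,0.6]]
    - [[0.0054,0.1746,-0.2448],[90,0.3,0.6]]
    - [[0.0054,0.1746,-0.2448],[90,0.3,0.6]]
  fingers: 0.085

```text
t: 8.07
tool_pos: [430.4, -105.4, 189.1]
orientation: [0.707, -0.023, 0.707, 0.022]
wrist_force: [-0.0, -0.7, -0.3]
width: 85.2
```

```bash
cat >> h.py <<'E'
def golds(im,m,z=70):
    hsv=cv2.cvtColor(im,cv2.COLOR_BGR2HSV)
    g=cv2.inRange(hsv,(12,120,50),(30,255,255)); g=cv2.morphologyEx(g,cv2.MORPH_OPEN,np.ones((3,3)))
    n,l,st,c=cv2.connectedComponentsWithStats(g)
    for i in range(1,n):
        if st[i,4]>500:
            pts=np.argwhere(l==i)[:,::-1]; W=np.array([at('wrist',u,v,z,m)[:2] for u,v in pts]); (x,y),rad=cv2.minEnclosingCircle(W.astype(np.float32)); print('gold px',c[i].round(0),'mean',W.mean(0).round(1),'circ',round(x,1),round(y,1),round(rad,1))
E
python3 - <<'E'
from h import *
delta([430.7,-105.4,190],down(90)); m=imaging.camera_model('wrist'); im=snap('wrist','w6'); golds(im,m); 
E
```

```text
t 8.07 shift [-0.0009, 0.0, 0.0003] turn [3.64, 0.01, 0.0] F [-0.0, -0.7, -0.3] w 85.2 tcp [430.4, -105.4, 189.1]
gold px [270. 209.] mean [ 428.4 -104.7] circ 428.6 -104.7 24.3
gold px [142. 224.] mean [ 448.4 -209.4] circ 448.5 -210.1 24.3
```

View pics/w6.png

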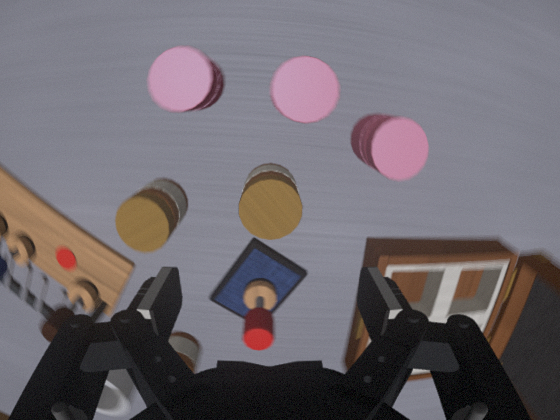

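>>> jog_arm:
  rows:
    - [[0.06,0,0],[3.6,0,0]]
    - [[0.12,0,-0.001],[3.6,0,0]]
    - [[0.124,0,-0.001],[3.6,0,0]]
    - [[0.124,0,-0.001],[3.6,0,0]]

```text
t: 8.62
tool_pos: [429.9, -105.6, 66.5]
orientation: [0.707, 0.002, 0.707, -0.003]
wrist_force: [0.5, -0.7, 0.6]
width: 85.0
```

>>> jog_arm:
  rows:
    - [[0,0,0],[0,0,0]]
    - [[0,0,0],[0,0,0]]
    - [[0,0,0],[0,0,0]]
    - [[0,0,0],[0,0,0]]
    - [[0,0,0],[0,0,0]]
    - [[0,0,0],[0,0,0]]
  fingers: 0.03
  force: 30

```text
t: 9.38
tool_pos: [431.3, -106.3, 68.6]
orientation: [0.709, 0.002, 0.706, -0.003]
wrist_force: [0.2, 1.8, 8.0]
width: 49.1
```

```bash
python3 - <<'E'
from h import *
delta([430,-105,185],down(90)); N,X,Y=nests((561.8,96),92.2); print(N[0]); delta([*N[0],185],down(90)); snap('wrist','w7')
E
```

```text
t 9.38 shift [-0.1164, 0.001, -0.0008] turn [-0.37, 0.23, 0.11] F [0.2, 1.8, 8.0] w 49.1 tcp [431.3, -106.3, 68.6]
[518.21866953 136.35675451]
t 9.38 shift [-0.1165, 0.243, 0.0858] turn [-0.37, 0.23, 0.11] F [0.2, 1.8, 8.0] w 49.1 tcp [431.3, -106.3, 68.6]
```

View pics/w7.png

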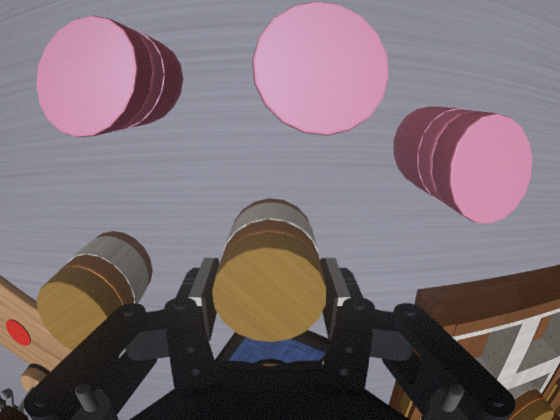

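>>> jog_arm:
  rows:
    - [[-0.06,0,0],[0,0,0]]
    - [[-0.1165,0,0],[0,0.2,0.1]]
    - [[-0.1165,0.243,0.0858],[-90,0.2,0.1]]
    - [[-0.1165,0.243,0.0858],[-90,0.2,0.1]]
    - [[-0.1165,0.243,0.0858],[-90,0.2,0.1]]
    - [[-0.1165,0.243,0.0858],[-90,0.2,0.1]]
    - [[-0.1165,0.243,0.0858],[-90,0.2,0.1]]
    - [[-0.1165,0.243,0.0858],[-90,0.2,0.1]]

```text
t: 10.42
tool_pos: [518.3, 137.8, 185.2]
orientation: [0.597, -0.378, 0.598, 0.377]
wrist_force: [-0.3, -0.3, -0.7]
width: 49.1
```

```bash
python3 - <<'E'
from h import *
N,X,Y=nests((561.8,96),92.2);delta([*N[0],185],down(180))
E
```

```text
t 10.43 shift [0.0002, -0.0005, -0.0013] turn [-25.41, -0.12, 0.03] F [-0.3, -0.3, -0.7] w 49.1 tcp [518.3, 137.8, 185.2]
```

>>> jog_arm:
  rows:
    - [[0,-0.0005,-0.0013],[-12,0,0]]
    - [[0,-0.0005,-0.0013],[-25.4,0,0]]
    - [[0.02,-0.0005,-0.0013],[-25.4,0,0]]
    - [[0.06,-0.0005,-0.0013],[-25.4,0,0]]
    - [[0.085,-0.0005,-0.0013],[-25.4,0,0]]
    - [[0.104,-0.0005,-0.0013],[-25.4,0,0]]
    - [[0.104,-0.0005,-0.0013],[-25.4,0,0]]
    - [[0.104,-0.0005,-0.0013],[-25.4,0,0]]

```text
t: 11.42
tool_pos: [518.9, 136.2, 82.4]
orientation: [-0.5, 0.501, -0.5, -0.499]
wrist_force: [0.1, 0.0, -2.2]
width: 49.1
```

>>> jog_arm:
  rows:
    - [[0,0,0],[0,0,0]]
    - [[0,0,0],[0,0,0]]
    - [[0,0,0],[0,0,0]]
    - [[0,0,0],[0,0,0]]
  fingers: 0.062

```text
t: 11.92
tool_pos: [519.0, 136.1, 82.6]
orientation: [-0.5, 0.501, -0.5, -0.499]
wrist_force: [0.5, 0.4, -0.2]
width: 61.9
```

```bash
python3 - <<'E'
from h import *
delta([518,136,190],down(180)); snap('wrist','w8')
E
```

```text
t 11.93 shift [-0.1074, 0.0008, -0.0004] turn [-0.01, -0.13, 0.1] F [0.5, 0.4, -0.2] w 61.9 tcp [519.0, 136.1, 82.6]
```

View pics/w8.png

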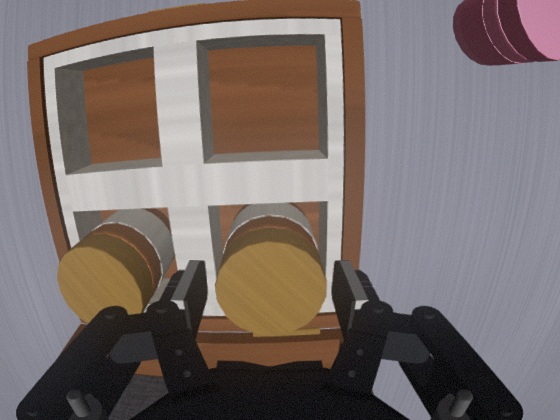

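Two jars stand in the hinge-side nests (px (110,270) and (270,285)). Next, jar B near (450,-208).

>>> jog_arm:
  rows:
    - [[-0.06,0,0],[0,0,0]]
    - [[-0.11,0,0],[0,0,0]]
    - [[-0.11,0,0],[0,0,0]]

```text
t: 12.35
tool_pos: [521.0, 136.5, 197.1]
orientation: [-0.502, 0.503, -0.498, -0.497]
wrist_force: [0.6, 0.4, -0.2]
width: 61.7
```

```bash
python3 - <<'E'
from h import *
delta([452,-208.5,195],down(135))
E
```

```text
t 12.35 shift [0.0022, 0.069, -0.345] turn [45.0, 0.09, 0.53] F [0.6, 0.4, -0.2] w 61.7 tcp [521.0, 136.5, 197.1]
```

>>> jog_arm:
  rows:
    - [[0.0022,0.069,-0.345],[0,0,0.5]]
    - [[0.0022,0.069,-0.345],[0,0,0.5]]
    - [[0.0022,0.069,-0.345],[0,0,0.5]]
    - [[0.0022,0.069,-0.345],[0,0,0.5]]
    - [[0.0022,0.069,-0.345],[0,0,0.5]]
    - [[0.0022,0.069,-0.345],[0,0,0.5]]
    - [[0.0022,0.069,-0.345],[0,0,0.5]]
    - [[0.0022,0.069,-0.345],[0,0,0.5]]
  fingers: 0.085

```text
t: 13.35
tool_pos: [451.7, -208.0, 194.2]
orientation: [0.5, -0.5, 0.501, 0.5]
wrist_force: [0.6, 0.1, -0.5]
width: 85.1
```

```bash
python3 - <<'E'
from h import *
m=imaging.camera_model('wrist'); im=snap('wrist','w9'); golds(im,m); delta([452,-208.5,66],down(180))
E
```

```text
gold px [269. 204.] mean [ 451.2 -211.6] circ 451.4 -211.1 24.3
gold px [ 62. 215.] mean [ 640.8 -201.7] circ 640.9 -202.2 26.3
t 13.4 shift [0.1284, -0.0001, -0.0007] turn [0.03, -0.07, -0.03] F [-0.1, 1.3, 0.3] w 85.0 tcp [451.9, -207.6, 194.4]
```

View pics/w9.png

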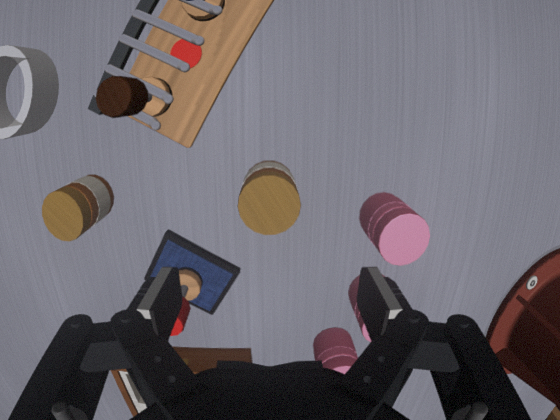

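>>> jog_arm:
  rows:
    - [[0.06,0,-0.002],[0,0,0]]
    - [[0.12,0,-0.0022],[0,0,0]]
    - [[0.129,0,-0.0022],[0,0,0]]
    - [[0.129,0,-0.0022],[0,0,0]]

```text
t: 13.9
tool_pos: [452.3, -209.6, 66.5]
orientation: [-0.499, 0.501, -0.5, -0.5]
wrist_force: [0.4, 0.5, 0.9]
width: 85.0
```

>>> jog_arm:
  rows:
    - [[0,0,0],[0,0,0]]
    - [[0,0,0],[0,0,0]]
    - [[0,0,0],[0,0,0]]
    - [[0,0,0],[0,0,0]]
    - [[0,0,0],[0,0,0]]
    - [[0,0,0],[0,0,0]]
  fingers: 0.03
  force: 30

```text
t: 14.65
tool_pos: [453.5, -210.6, 68.8]
orientation: [-0.499, 0.502, -0.5, -0.499]
wrist_force: [-0.6, 1.4, 8.6]
width: 49.3
```

```bash
python3 - <<'E'
from h import *
N,X,Y=nests((561.8,96),92.2); print(N[2]); delta([*N[2],185],down(180)); snap('wrist','w10')
E
```

```text
[521.44324549  52.41866953]
t 14.65 shift [-0.1169, -0.0687, 0.2625] turn [0.09, -0.21, 0.13] F [-0.6, 1.4, 8.6] w 49.3 tcp [453.5, -210.6, 68.8]
```

View pics/w10.png

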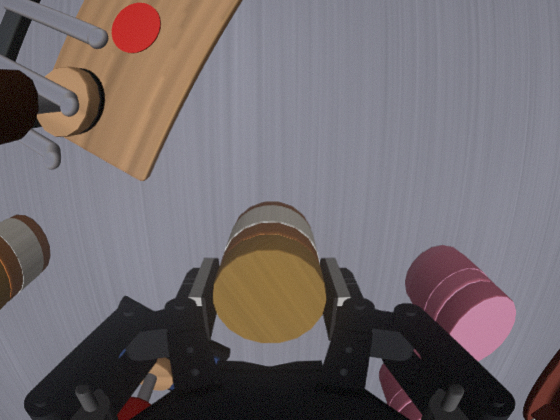

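>>> jog_arm:
  rows:
    - [[-0.06,0,0],[0,0,0]]
    - [[-0.117,0,0],[0,-0.2,0.1]]
    - [[-0.117,-0.0687,0.2625],[0,-0.2,0.1]]
    - [[-0.117,-0.0687,0.2625],[0,-0.2,0.1]]
    - [[-0.117,-0.0687,0.2625],[0,-0.2,0.1]]
    - [[-0.117,-0.0687,0.2625],[0,-0.2,0.1]]
    - [[-0.117,-0.0687,0.2625],[0,-0.2,0.1]]
    - [[-0.117,-0.0687,0.2625],[0,-0.2,0.1]]

```text
t: 15.7
tool_pos: [521.7, 53.9, 185.6]
orientation: [-0.499, 0.501, -0.499, -0.501]
wrist_force: [0.1, -1.1, -1.9]
width: 48.9
```

```bash
python3 - <<'E'
from h import *
N,X,Y=nests((561.8,96),92.2); delta([*N[2],79],down(180)); m=imaging.camera_model('wrist'); im=snap('wrist','w11')
for n in N:
        s=np.linspace(-31,31,50)
        for i in (-1,1):
            P=np.r_[n+np.outer(s,X)+i*31*Y,n+np.outer(s,Y)+i*31*X]
            for u,v in proj('wrist',np.c_[P,np.full(len(P),42)],m):
                if 0<=u<560 and 0<=v<420: im[int(v),int(u)]=(0,255,0)
cv2.imwrite('pics/w11o.png',im)
E
```

```text
t 15.7 shift [0.1066, 0.0003, -0.0015] turn [0.25, -0.01, 0.06] F [0.1, -1.1, -1.9] w 48.9 tcp [521.7, 53.9, 185.6]
```

View pics/w11o.png

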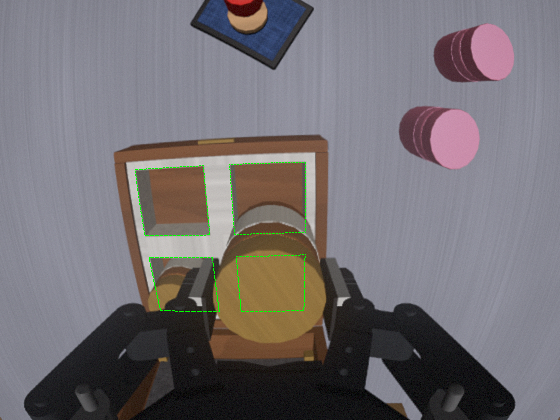

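Overlay agrees with the nests. Lower and release.

>>> jog_arm:
  rows:
    - [[0.05,0,-0.0015],[0.2,0,0]]
    - [[0.08,0,-0.0015],[0.2,0,0]]
    - [[0.1,0,-0.0015],[0.2,0,0]]
    - [[0.106,0,-0.0015],[0.2,0,0]]
    - [[0.106,0,-0.0015],[0.2,0,0]]
    - [[0.106,0,-0.0015],[0.2,0,0]]

```text
t: 16.5
tool_pos: [522.3, 50.6, 80.4]
orientation: [0.501, -0.5, 0.5, 0.499]
wrist_force: [-0.1, 0.2, -2.1]
width: 49.3
```

>>> jog_arm:
  rows:
    - [[0,0,0],[0,0,0]]
    - [[0,0,0],[0,0,0]]
    - [[0,0,0],[0,0,0]]
    - [[0,0,0],[0,0,0]]
  fingers: 0.062

```text
t: 17.0
tool_pos: [522.4, 50.7, 80.5]
orientation: [0.501, -0.501, 0.5, 0.499]
wrist_force: [-0.2, -0.3, -0.3]
width: 61.8
```

```bash
python3 - <<'E'
from h import *
delta([518,136,190],down(180)); snap('wrist','w12')
E
```

```text
t 17.0 shift [-0.1096, 0.0042, 0.0852] turn [-0.06, -0.04, 0.15] F [-0.2, -0.3, -0.3] w 61.8 tcp [522.4, 50.7, 80.5]
```

View pics/w12.png

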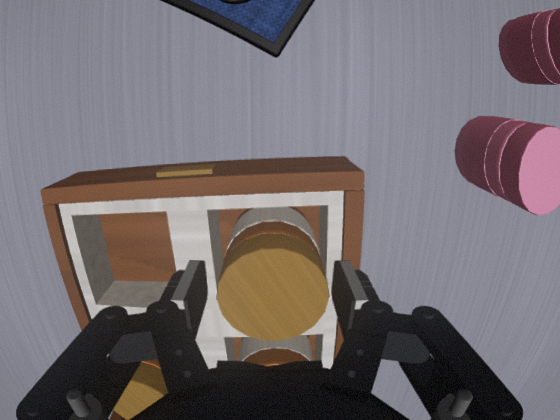

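Third jar is seated. Now jar C near (640,-200).

>>> jog_arm:
  rows:
    - [[-0.06,0,0],[0,0,0]]
    - [[-0.115,0,0],[0,0,0]]
    - [[-0.115,-0.118,-0.25],[0,0,0]]
    - [[-0.115,-0.118,-0.25],[0,0,0]]
    - [[-0.115,-0.118,-0.25],[0,0,0]]
    - [[-0.115,-0.118,-0.25],[0,0,0]]
    - [[-0.115,-0.118,-0.25],[0,0,0]]
    - [[-0.115,-0.118,-0.25],[0,0,0]]
  fingers: 0.062

```text
t: 18.05
tool_pos: [639.9, -201.2, 195.0]
orientation: [0.501, -0.5, 0.501, 0.499]
wrist_force: [0.5, 0.0, 0.4]
width: 62.0
```

```bash
python3 - <<'E'
from h import *
m=imaging.camera_model('wrist'); im=snap('wrist','w13'); golds(im,m); delta([640.5,-200,66],down(180))
E
```

```text
gold px [265. 208.] mean [ 642.4 -201.6] circ 642.6 -201.0 24.3
t 18.1 shift [0.1293, -0.0007, -0.0002] turn [-0.12, -0.0, 0.09] F [0.2, 0.1, -0.0] w 62.2 tcp [639.6, -199.8, 195.3]
```

View pics/w13.png

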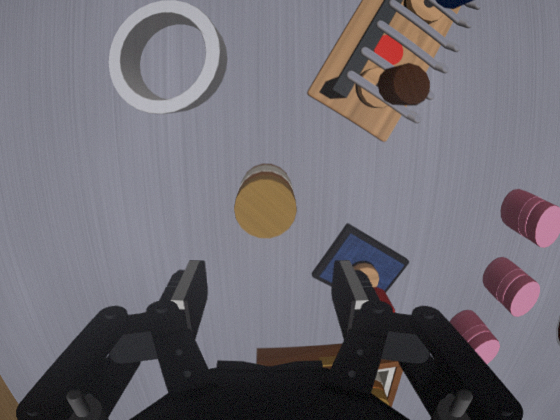

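>>> jog_arm:
  rows:
    - [[0.0,-0.002,-0.001],[0,0,0]]
    - [[0.0,-0.002,-0.001],[0,0,0]]
    - [[0.06,-0.002,-0.001],[0,0,0]]
    - [[0.12,-0.002,-0.001],[0,0,0]]
    - [[0.1295,-0.002,-0.001],[0,0,0]]
    - [[0.1295,-0.002,-0.001],[0,0,0]]
  fingers: 0.085

```text
t: 18.85
tool_pos: [642.1, -200.6, 67.1]
orientation: [0.501, -0.5, 0.5, 0.499]
wrist_force: [1.4, 0.1, 1.5]
width: 85.0
```

>>> jog_arm:
  rows:
    - [[0,0,0],[0,0,0]]
    - [[0,0,0],[0,0,0]]
    - [[0,0,0],[0,0,0]]
    - [[0,0,0],[0,0,0]]
    - [[0,0,0],[0,0,0]]
    - [[0,0,0],[0,0,0]]
  fingers: 0.03
  force: 30

```text
t: 19.6
tool_pos: [643.4, -201.3, 70.0]
orientation: [-0.501, 0.501, -0.5, -0.498]
wrist_force: [-1.0, 0.5, 8.9]
width: 49.3
```

```bash
python3 - <<'E'
from h import *
N,X,Y=nests((561.8,96),92.2); print(N[3]); delta([*N[3],185],down(180)); snap('wrist','w14')
E
```

```text
[605.38133047  55.64324549]
t 19.6 shift [-0.1158, 0.0378, 0.2566] turn [-0.09, -0.12, 0.31] F [-1.0, 0.5, 8.9] w 49.3 tcp [643.4, -201.3, 70.0]
```

View pics/w14.png

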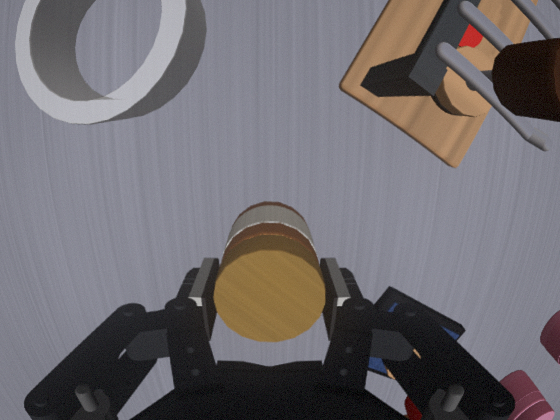

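>>> jog_arm:
  rows:
    - [[-0.06,0,0],[0,0,0]]
    - [[-0.117,0,0],[0,-0.1,0.3]]
    - [[-0.117,0.0378,0.2566],[0,-0.1,0.3]]
    - [[-0.117,0.0378,0.2566],[0,-0.1,0.3]]
    - [[-0.117,0.0378,0.2566],[0,-0.1,0.3]]
    - [[-0.117,0.0378,0.2566],[0,-0.1,0.3]]
    - [[-0.117,0.0378,0.2566],[0,-0.1,0.3]]
    - [[-0.117,0.0378,0.2566],[0,-0.1,0.3]]

```text
t: 20.65
tool_pos: [605.6, 56.1, 186.9]
orientation: [-0.5, 0.5, -0.5, -0.499]
wrist_force: [-0.0, -0.8, -1.2]
width: 49.0
```

```bash
python3 - <<'E'
from h import *
N,X,Y=nests((561.8,96),92.2); delta([*N[3],80],down(180))
E
```

```text
t 20.65 shift [0.1069, 0.0004, -0.0003] turn [-0.02, -0.05, 0.07] F [-0.0, -0.8, -1.2] w 49.0 tcp [605.6, 56.1, 186.9]
```

>>> jog_arm:
  rows:
    - [[0.05,0,0],[0,0,0]]
    - [[0.08,0,0],[0,0,0]]
    - [[0.1,0,0],[0,0,0]]
    - [[0.107,0,0],[0,0,0]]
    - [[0.107,0,0],[0,0,0]]
    - [[0.107,0,0],[0,0,0]]

```text
t: 21.4
tool_pos: [606.6, 55.5, 81.0]
orientation: [-0.501, 0.501, -0.5, -0.499]
wrist_force: [-0.4, 0.6, -1.5]
width: 49.0
```

>>> jog_arm:
  rows:
    - [[0,0,0],[0,0,0]]
    - [[0,0,0],[0,0,0]]
    - [[0,0,0],[0,0,0]]
    - [[0,0,0],[0,0,0]]
  fingers: 0.062

```text
t: 21.9
tool_pos: [606.7, 55.5, 81.1]
orientation: [-0.501, 0.501, -0.5, -0.499]
wrist_force: [-0.4, -0.2, 0.8]
width: 62.6
```

```bash
python3 - <<'E'
from h import *
snap('wrist','w15'); delta([540,-20,340],down(180))
E
```

```text
t 21.95 shift [-0.2591, 0.0658, -0.0759] turn [-0.04, -0.06, 0.17] F [0.1, 0.4, -0.2] w 62.2 tcp [606.6, 55.5, 81.0]
```

View pics/w15.png

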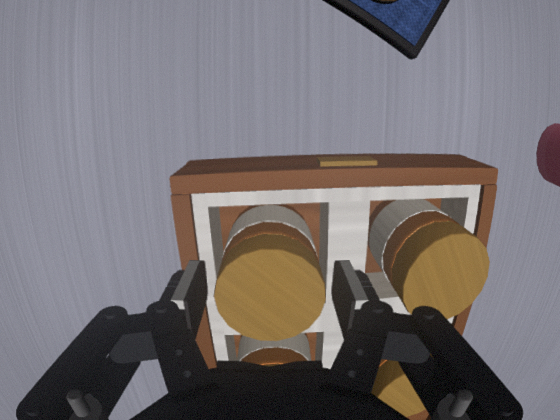

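>>> jog_arm:
  rows:
    - [[-0.06,0,0],[0,0,0]]
    - [[-0.12,0,0],[0,0,0]]
    - [[-0.26,0.0658,-0.0759],[0,0,0]]
    - [[-0.26,0.0658,-0.0759],[0,0,0]]
    - [[-0.26,0.0658,-0.0759],[0,0,0]]
    - [[-0.26,0.0658,-0.0759],[0,0,0]]
    - [[-0.26,0.0658,-0.0759],[0,0,0]]
  fingers: 0.062

```text
t: 22.82
tool_pos: [540.1, -19.9, 340.3]
orientation: [0.501, -0.501, 0.5, 0.499]
wrist_force: [-0.1, -0.4, -0.3]
width: 62.0
```

```bash
python3 - <<'E'
from h import *
delta([540,-20,340],down(180)); m=imaging.camera_model('wrist'); im=snap('wrist','w16'); golds(im,m,80)
N,X,Y=nests((561.8,96),92.2); print(np.round(N,1))
snap('top','t2',(150,120,350,270),4); snap('side','s2',(150,80,410,280),3)
E
```

```text
t 22.82 shift [0.0003, 0.0001, -0.0001] turn [-0.05, -0.05, 0.16] F [-0.1, -0.4, -0.3] w 62.0 tcp [540.1, -19.9, 340.3]
gold px [285. 227.] mean [520.   49.5] circ 520.3 49.5 24.4
gold px [218. 230.] mean [604.7  54.8] circ 604.7 55.3 24.2
gold px [225. 286.] mean [600.6 138. ] circ 603.7 137.6 36.5
gold px [286. 286.] mean [516.5 136.9] circ 513.2 138.9 32.4
[[518.2 136.4]
 [602.2 139.6]
 [521.4  52.4]
 [605.4  55.6]]
```

View pics/w16.png

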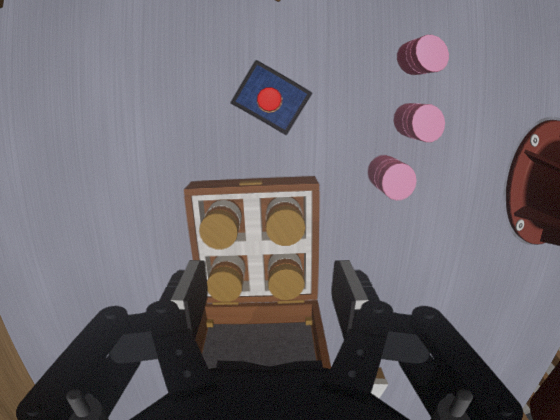

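View pics/t2.png

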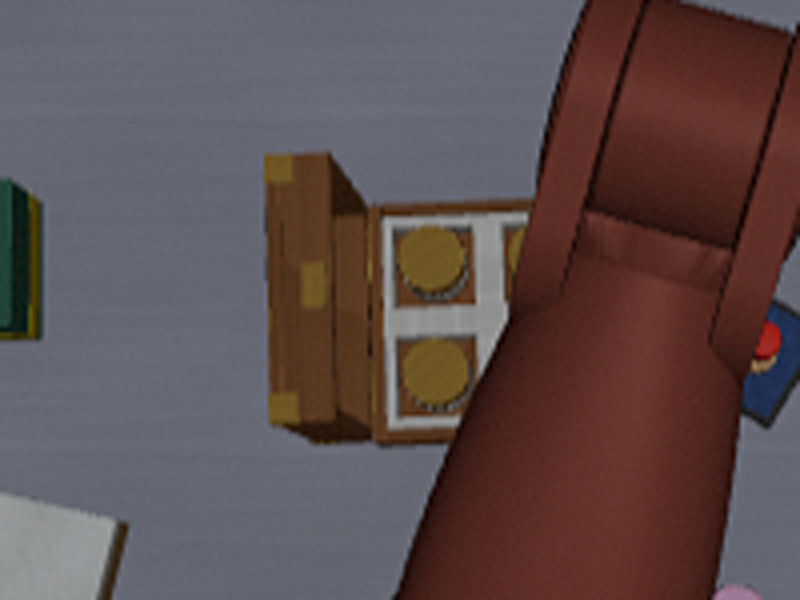

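View pics/s2.png

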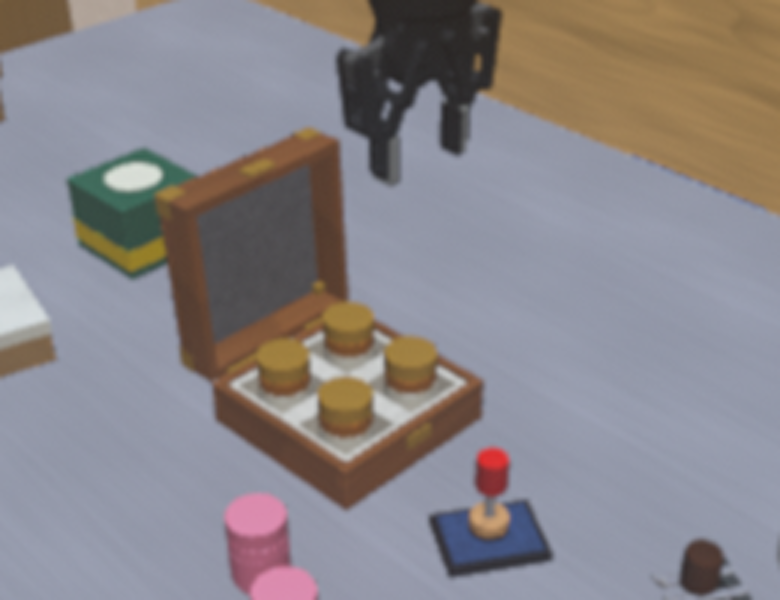

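```bash
python3 - <<'E'
from h import *
N,X,Y=nests((561.8,96),92.2); H=np.array([561.8,96])+91*X; print(H)
for th in (1.6,1.65,1.7,1.75,1.8,1.85,1.9):
    P=[]
    for r,d in((182,44),(182,0)):
        s=r*-np.cos(th)+d*np.sin(th); z=46+r*np.sin(th)+d*np.cos(th); P.append([*(H+X*s),z])
    P=np.array(P); print(th,P.round(0).tolist(),proj('top',P).round(1).tolist(),'side',proj('side',P).round(1).tolist())
print('obs top outer', 266/4+150,285/4+120,'inner',332/4+150)
print('tissues',at('top',155,184,90),at('top',118,184,90), 'carton',at('top',170,262,50))
E
```

```text
[558.30670937 186.93292539]
1.6 [[556.0, 236.0, 227.0], [558.0, 192.0, 228.0]] [[216.1, 191.6], [232.4, 190.9]] side [[229.1, 132.9], [239.6, 137.6]]
1.65 [[556.0, 245.0, 224.0], [558.0, 201.0, 227.0]] [[212.9, 191.8], [229.0, 191.0]] side [[227.1, 132.7], [237.4, 136.7]]
1.7 [[556.0, 254.0, 221.0], [557.0, 210.0, 226.0]] [[209.8, 192.1], [225.7, 191.2]] side [[225.1, 132.7], [235.2, 135.9]]
1.75 [[555.0, 263.0, 217.0], [557.0, 219.0, 225.0]] [[206.8, 192.4], [222.4, 191.4]] side [[223.3, 132.9], [233.1, 135.3]]
1.8 [[555.0, 271.0, 213.0], [557.0, 228.0, 223.0]] [[204.0, 192.8], [219.2, 191.6]] side [[221.5, 133.2], [231.0, 134.9]]
1.85 [[555.0, 279.0, 209.0], [556.0, 237.0, 221.0]] [[201.2, 193.1], [216.1, 191.9]] side [[219.8, 133.7], [229.0, 134.6]]
1.9 [[554.0, 287.0, 204.0], [556.0, 246.0, 218.0]] [[198.6, 193.5], [213.0, 192.2]] side [[218.2, 134.4], [227.1, 134.5]]
obs top outer 216.5 191.25 inner 233.0
tissues [600.18290993 439.42359743  90.        ] [599.87836616 549.50115811  90.        ] carton [371.43547394 396.86824124  50.        ]
```

```bash
cat > lid.py <<'E'
from h import *
_,X,Y=nests((561.8,96),92.2); H=np.array([561.8,96])+91*X
def tc(th,r=162,press=0):
    s=-r*np.cos(th)+44*np.sin(th)+11*np.sign(1); z=46+r*np.sin(th)+44*np.cos(th)+25
    n=np.array([np.sin(th),np.cos(th)]); s-=press*n[0]; z-=press*n[1]
    return np.array([*(H+X*s),z])
E
python3 - <<'E'
from lid import *
delta([556,285,340],down(180)); delta([556,285,232],down(180)); print(tc(1.6))
E
```

```text
t 22.98 shift [-0.0008, -0.0161, 0.3045] turn [-0.0, -0.02, 0.04] F [-0.8, 0.7, 0.7] w 61.9 tcp [539.9, -19.5, 339.3]
t 22.98 shift [0.1072, -0.0161, 0.3045] turn [-0.0, -0.02, 0.04] F [-0.8, 0.7, 0.7] w 61.9 tcp [539.9, -19.5, 339.3]
[556.01451336 246.60047413 231.64614471]
```

>>> jog_arm:
  rows:
    - [[0,-0.016,0.3045],[0,0,0]]
    - [[0,-0.016,0.3045],[0,0,0]]
    - [[0,-0.016,0.3045],[0,0,0]]
    - [[0,-0.016,0.3045],[0,0,0]]
    - [[0,-0.016,0.3045],[0,0,0]]
    - [[0,-0.016,0.3045],[0,0,0]]
    - [[0.05,-0.016,0.3045],[0,0,0]]
    - [[0.1,-0.016,0.3045],[0,0,0]]
  fingers: 0.0

```text
t: 23.98
tool_pos: [555.9, 284.7, 237.5]
orientation: [-0.5, 0.5, -0.5, -0.5]
wrist_force: [0.7, -0.3, 0.3]
width: 0.3
```

```bash
python3 - <<'E'
from lid import *
snap('side','s3',(150,50,410,250),3); snap('wrist','w17')
for th in (1.6,1.55,1.5,1.45,1.4,1.35): print(th); delta(tc(th),down(180))
E
```

```text
1.6
t 24.07 shift [0.0002, -0.0034, -0.0371] turn [-0.01, -0.2, -0.6] F [-0.8, 0.6, 0.1] w 0.2 tcp [552.6, 283.7, 231.8]
1.55
t 24.07 shift [-0.002, -0.0037, -0.0452] turn [-0.01, -0.2, -0.6] F [-0.8, 0.6, 0.1] w 0.2 tcp [552.6, 283.7, 231.8]
1.5
t 24.07 shift [-0.0038, -0.004, -0.0534] turn [-0.01, -0.2, -0.6] F [-0.8, 0.6, 0.1] w 0.2 tcp [552.6, 283.7, 231.8]
1.45
t 24.07 shift [-0.0052, -0.0043, -0.0616] turn [-0.01, -0.2, -0.6] F [-0.8, 0.6, 0.1] w 0.2 tcp [552.6, 283.7, 231.8]
1.4
t 24.07 shift [-0.0061, -0.0046, -0.07] turn [-0.01, -0.2, -0.6] F [-0.8, 0.6, 0.1] w 0.2 tcp [552.6, 283.7, 231.8]
1.35
t 24.07 shift [-0.0067, -0.0049, -0.0783] turn [-0.01, -0.2, -0.6] F [-0.8, 0.6, 0.1] w 0.2 tcp [552.6, 283.7, 231.8]
```

View pics/s3.png

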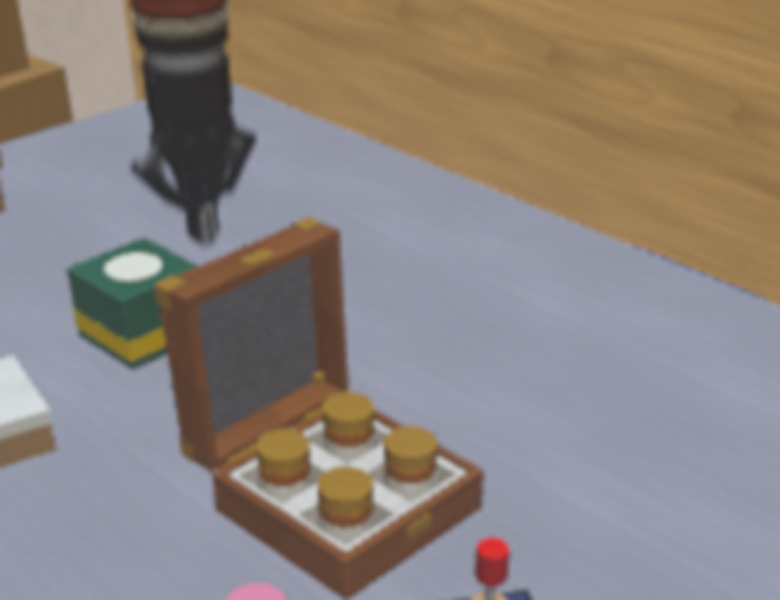

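View pics/w17.png

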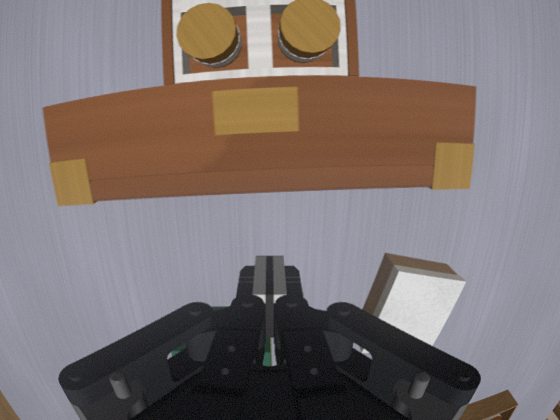

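>>> jog_arm:
  rows:
    - [[0,-0.0034,-0.025],[0,0,-0.6]]
    - [[0,-0.0034,-0.033],[0,0,-0.6]]
    - [[0,-0.0034,-0.038],[0,0,-0.6]]
    - [[-0.002,-0.0037,-0.045],[0,0,-0.6]]
    - [[-0.004,-0.004,-0.0534],[0,0,-0.6]]
    - [[-0.005,-0.0043,-0.0616],[0,0,-0.6]]
    - [[-0.006,-0.0046,-0.07],[0,0,-0.6]]
    - [[-0.0067,-0.0049,-0.0783],[0,0,-0.6]]

```text
t: 25.08
tool_pos: [558.2, 206.9, 240.8]
orientation: [-0.5, 0.501, -0.499, -0.5]
wrist_force: [0.3, 7.4, 1.5]
width: 0.1
```

```bash
python3 - <<'E'
from lid import *
snap('side','s4',(150,50,410,250),3)
for th in np.arange(1.35,0.9,-.05): print(round(th,2),end=' '); delta(tc(th),down(180))
E
```

```text
1.35 t 25.12 shift [0.0021, 0.0007, -0.0006] turn [0.03, -0.05, 0.14] F [0.5, 5.9, 1.4] w -0.3 tcp [558.3, 206.0, 240.8]
1.3 t 25.12 shift [0.0019, 0.0004, -0.009] turn [0.03, -0.05, 0.14] F [0.5, 5.9, 1.4] w -0.3 tcp [558.3, 206.0, 240.8]
1.25 t 25.12 shift [0.0022, 0.0, -0.0174] turn [0.03, -0.05, 0.14] F [0.5, 5.9, 1.4] w -0.3 tcp [558.3, 206.0, 240.8]
1.2 t 25.12 shift [0.0029, -0.0003, -0.0257] turn [0.03, -0.05, 0.14] F [0.5, 5.9, 1.4] w -0.3 tcp [558.3, 206.0, 240.8]
1.15 t 25.12 shift [0.004, -0.0006, -0.034] turn [0.03, -0.05, 0.14] F [0.5, 5.9, 1.4] w -0.3 tcp [558.3, 206.0, 240.8]
1.1 t 25.12 shift [0.0055, -0.0009, -0.0423] turn [0.03, -0.05, 0.14] F [0.5, 5.9, 1.4] w -0.3 tcp [558.3, 206.0, 240.8]
1.05 t 25.12 shift [0.0074, -0.0012, -0.0504] turn [0.03, -0.05, 0.14] F [0.5, 5.9, 1.4] w -0.3 tcp [558.3, 206.0, 240.8]
1.0 t 25.12 shift [0.0097, -0.0015, -0.0585] turn [0.03, -0.05, 0.14] F [0.5, 5.9, 1.4] w -0.3 tcp [558.3, 206.0, 240.8]
0.95 t 25.12 shift [0.0125, -0.0018, -0.0664] turn [0.03, -0.05, 0.14] F [0.5, 5.9, 1.4] w -0.3 tcp [558.3, 206.0, 240.8]
```

View pics/s4.png

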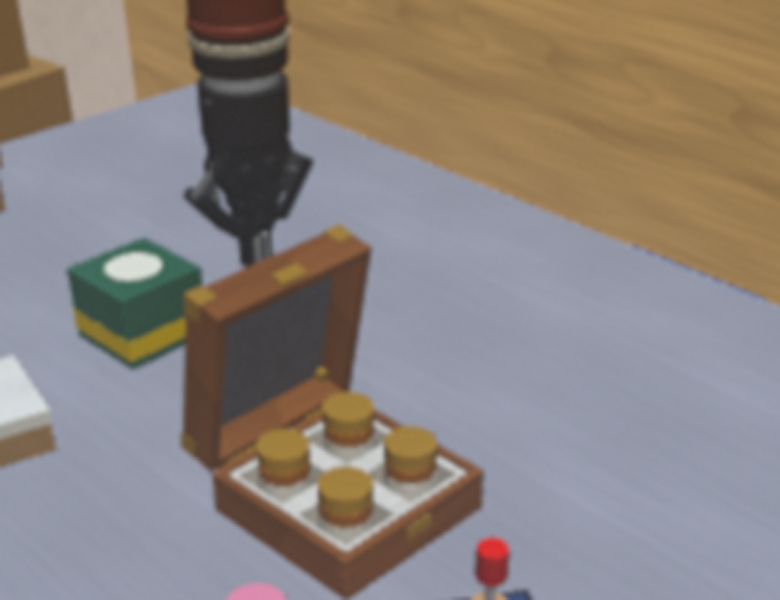

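>>> jog_arm:
  rows:
    - [[0.002,0,-0.009],[0,0,0]]
    - [[0.0022,0,-0.0174],[0,0,0]]
    - [[0.003,0,-0.0257],[0,0,0]]
    - [[0.004,-0.0006,-0.034],[0,0,0]]
    - [[0.0055,-0.0009,-0.0423],[0,0,0]]
    - [[0.0074,-0.0012,-0.0504],[0,0,0]]
    - [[0.01,-0.0015,-0.0585],[0,0,0]]
    - [[0.0125,-0.0018,-0.0664],[0,0,0]]

```text
t: 26.12
tool_pos: [561.0, 140.2, 231.0]
orientation: [-0.501, 0.502, -0.498, -0.499]
wrist_force: [-1.3, 4.1, 6.5]
width: 0.0
```

```bash
python3 - <<'E'
from lid import *
for th in np.arange(0.95,0.5,-.05): print(round(th,2),end=' '); delta(tc(th),down(180))
E
```

```text
0.95 t 26.12 shift [0.0027, 0.0009, -0.0007] turn [0.06, 0.03, 0.33] F [-1.3, 4.1, 6.5] w 0.0 tcp [561.0, 140.2, 231.0]
0.9 t 26.12 shift [0.0058, 0.0006, -0.0085] turn [0.06, 0.03, 0.33] F [-1.3, 4.1, 6.5] w 0.0 tcp [561.0, 140.2, 231.0]
0.85 t 26.12 shift [0.0093, 0.0003, -0.0161] turn [0.06, 0.03, 0.33] F [-1.3, 4.1, 6.5] w 0.0 tcp [561.0, 140.2, 231.0]
0.8 t 26.12 shift [0.0132, 0.0001, -0.0235] turn [0.06, 0.03, 0.33] F [-1.3, 4.1, 6.5] w 0.0 tcp [561.0, 140.2, 231.0]
0.75 t 26.12 shift [0.0174, -0.0002, -0.0308] turn [0.06, 0.03, 0.33] F [-1.3, 4.1, 6.5] w 0.0 tcp [561.0, 140.2, 231.0]
0.7 t 26.12 shift [0.022, -0.0004, -0.0378] turn [0.06, 0.03, 0.33] F [-1.3, 4.1, 6.5] w 0.0 tcp [561.0, 140.2, 231.0]
0.65 t 26.12 shift [0.0269, -0.0006, -0.0446] turn [0.06, 0.03, 0.33] F [-1.3, 4.1, 6.5] w 0.0 tcp [561.0, 140.2, 231.0]
0.6 t 26.12 shift [0.0322, -0.0008, -0.0511] turn [0.06, 0.03, 0.33] F [-1.3, 4.1, 6.5] w 0.0 tcp [561.0, 140.2, 231.0]
0.55 t 26.12 shift [0.0378, -0.0011, -0.0573] turn [0.06, 0.03, 0.33] F [-1.3, 4.1, 6.5] w 0.0 tcp [561.0, 140.2, 231.0]
```

>>> jog_arm:
  rows:
    - [[0.006,0.0006,-0.0085],[0,0,0.3]]
    - [[0.0095,0.0003,-0.016],[0,0,0.3]]
    - [[0.0132,0,-0.0235],[0,0,0.3]]
    - [[0.0175,0,-0.0308],[0,0,0.3]]
    - [[0.022,0,-0.0378],[0,0,0.3]]
    - [[0.027,0,-0.0446],[0,0,0.3]]
    - [[0.0322,-0.0008,-0.0511],[0,0,0.3]]
    - [[0.0378,-0.001,-0.0573],[0,0,0.3]]

```text
t: 27.12
tool_pos: [563.6, 82.6, 196.0]
orientation: [-0.501, 0.501, -0.499, -0.499]
wrist_force: [-0.4, -1.0, 7.8]
width: 0.1
```

```bash
python3 - <<'E'
from lid import *
for th in np.arange(0.55,0.29,-.03): print(round(th,2),end=' '); delta(tc(th),down(180))
E
```

```text
0.55 t 27.12 shift [0.0028, 0.0013, 0.0003] turn [0.05, -0.02, 0.26] F [-0.4, -1.0, 7.8] w 0.1 tcp [563.6, 82.6, 196.0]
0.52 t 27.12 shift [0.0063, 0.0012, -0.0033] turn [0.05, -0.02, 0.26] F [-0.4, -1.0, 7.8] w 0.1 tcp [563.6, 82.6, 196.0]
0.49 t 27.12 shift [0.0099, 0.0011, -0.0068] turn [0.05, -0.02, 0.26] F [-0.4, -1.0, 7.8] w 0.1 tcp [563.6, 82.6, 196.0]
0.46 t 27.12 shift [0.0136, 0.001, -0.0102] turn [0.05, -0.02, 0.26] F [-0.4, -1.0, 7.8] w 0.1 tcp [563.6, 82.6, 196.0]
0.43 t 27.12 shift [0.0175, 0.0009, -0.0135] turn [0.05, -0.02, 0.26] F [-0.4, -1.0, 7.8] w 0.1 tcp [563.6, 82.6, 196.0]
0.4 t 27.12 shift [0.0214, 0.0008, -0.0167] turn [0.05, -0.02, 0.26] F [-0.4, -1.0, 7.8] w 0.1 tcp [563.6, 82.6, 196.0]
0.37 t 27.12 shift [0.0254, 0.0007, -0.0197] turn [0.05, -0.02, 0.26] F [-0.4, -1.0, 7.8] w 0.1 tcp [563.6, 82.6, 196.0]
0.34 t 27.12 shift [0.0295, 0.0006, -0.0226] turn [0.05, -0.02, 0.26] F [-0.4, -1.0, 7.8] w 0.1 tcp [563.6, 82.6, 196.0]
0.31 t 27.12 shift [0.0337, 0.0005, -0.0254] turn [0.05, -0.02, 0.26] F [-0.4, -1.0, 7.8] w 0.1 tcp [563.6, 82.6, 196.0]
```

>>> jog_arm:
  rows:
    - [[0.0063,0.001,-0.0033],[0,0,0.2]]
    - [[0.01,0.001,-0.0068],[0,0,0.2]]
    - [[0.0136,0.001,-0.0102],[0,0,0.2]]
    - [[0.0175,0.001,-0.0135],[0,0,0.2]]
    - [[0.0214,0.001,-0.0167],[0,0,0.2]]
    - [[0.0254,0.001,-0.0197],[0,0,0.2]]
    - [[0.0295,0.001,-0.0226],[0,0,0.2]]
    - [[0.0337,0.001,-0.0254],[0,0,0.2]]

```text
t: 28.12
tool_pos: [564.5, 56.7, 164.9]
orientation: [-0.501, 0.502, -0.499, -0.498]
wrist_force: [1.1, -1.6, 5.8]
width: -0.3
```

```bash
python3 - <<'E'
from lid import *
snap('side','s5',(150,50,410,250),3)
for th in np.arange(0.31,0.06,-.03): print(round(th,2),end=' '); delta(tc(th),down(180))
E
```

```text
0.31 t 28.18 shift [0.0019, 0.0011, 0.0007] turn [0.02, -0.1, 0.27] F [1.6, -1.7, 4.3] w -0.0 tcp [564.3, 56.5, 164.2]
0.28 t 28.18 shift [0.0062, 0.001, -0.002] turn [0.02, -0.1, 0.27] F [1.6, -1.7, 4.3] w -0.0 tcp [564.3, 56.5, 164.2]
0.25 t 28.18 shift [0.0105, 0.0009, -0.0045] turn [0.02, -0.1, 0.27] F [1.6, -1.7, 4.3] w -0.0 tcp [564.3, 56.5, 164.2]
0.22 t 28.18 shift [0.0149, 0.0008, -0.0069] turn [0.02, -0.1, 0.27] F [1.6, -1.7, 4.3] w -0.0 tcp [564.3, 56.5, 164.2]
0.19 t 28.18 shift [0.0194, 0.0008, -0.0092] turn [0.02, -0.1, 0.27] F [1.6, -1.7, 4.3] w -0.0 tcp [564.3, 56.5, 164.2]
0.16 t 28.18 shift [0.024, 0.0007, -0.0114] turn [0.02, -0.1, 0.27] F [1.6, -1.7, 4.3] w -0.0 tcp [564.3, 56.5, 164.2]
0.13 t 28.18 shift [0.0286, 0.0007, -0.0134] turn [0.02, -0.1, 0.27] F [1.6, -1.7, 4.3] w -0.0 tcp [564.3, 56.5, 164.2]
0.1 t 28.18 shift [0.0333, 0.0006, -0.0152] turn [0.02, -0.1, 0.27] F [1.6, -1.7, 4.3] w -0.0 tcp [564.3, 56.5, 164.2]
0.07 t 28.18 shift [0.038, 0.0006, -0.0169] turn [0.02, -0.1, 0.27] F [1.6, -1.7, 4.3] w -0.0 tcp [564.3, 56.5, 164.2]
```

View pics/s5.png

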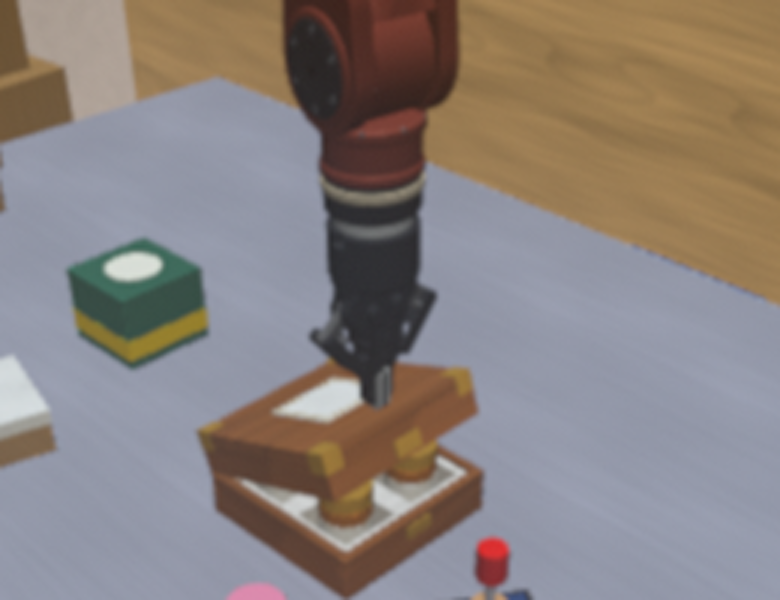

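>>> jog_arm:
  rows:
    - [[0.006,0.001,-0.002],[0,0,0.2]]
    - [[0.0105,0.001,-0.0045],[0,0,0.2]]
    - [[0.015,0.001,-0.0069],[0,0,0.2]]
    - [[0.0194,0.001,-0.0092],[0,0,0.2]]
    - [[0.024,0.001,-0.0114],[0,0,0.2]]
    - [[0.0286,0.001,-0.0134],[0,0,0.2]]
    - [[0.0333,0.001,-0.0152],[0,0,0.2]]
    - [[0.038,0.001,-0.0169],[0,0,0.2]]

```text
t: 29.18
tool_pos: [564.1, 39.4, 126.6]
orientation: [-0.5, 0.501, -0.5, -0.499]
wrist_force: [2.2, -1.7, 4.9]
width: 0.0
```

```bash
python3 - <<'E'
from lid import *
for th in (.05,.03,.01,0): print(round(th,2),end=' '); delta(tc(th),down(180))
E
```

```text
0.05 t 29.18 shift [0.0036, 0.0001, -0.001] turn [0.02, -0.1, 0.15] F [2.2, -1.7, 4.9] w 0.0 tcp [564.1, 39.4, 126.6]
0.03 t 29.18 shift [0.0068, 0.0001, -0.002] turn [0.02, -0.1, 0.15] F [2.2, -1.7, 4.9] w 0.0 tcp [564.1, 39.4, 126.6]
0.01 t 29.18 shift [0.01, 0.0001, -0.0029] turn [0.02, -0.1, 0.15] F [2.2, -1.7, 4.9] w 0.0 tcp [564.1, 39.4, 126.6]
0 t 29.18 shift [0.0116, 0.0001, -0.0034] turn [0.02, -0.1, 0.15] F [2.2, -1.7, 4.9] w 0.0 tcp [564.1, 39.4, 126.6]
```

>>> jog_arm:
  rows:
    - [[0.0036,0,-0.001],[0,0,0]]
    - [[0.0068,0,-0.002],[0,0,0]]
    - [[0.0095,0,-0.003],[0,0,0]]
    - [[0.0116,0,-0.0034],[0,0,0]]
    - [[0.013,0,-0.0034],[0,0,0]]
    - [[0.013,0,-0.0034],[0,0,0]]

```text
t: 29.92
tool_pos: [564.1, 36.0, 115.0]
orientation: [-0.5, 0.501, -0.5, -0.499]
wrist_force: [-3.7, -2.9, 16.0]
width: -0.1
```

```bash
python3 - <<'E'
from lid import *
delta(tc(0),down(180)); snap('side','s6',(150,50,410,250),3)
E
```

```text
t 29.93 shift [0.0, 0.0, 0.0] turn [0.03, -0.12, 0.17] F [-3.7, -2.9, 16.0] w -0.1 tcp [564.1, 36.0, 115.0]
```

View pics/s6.png

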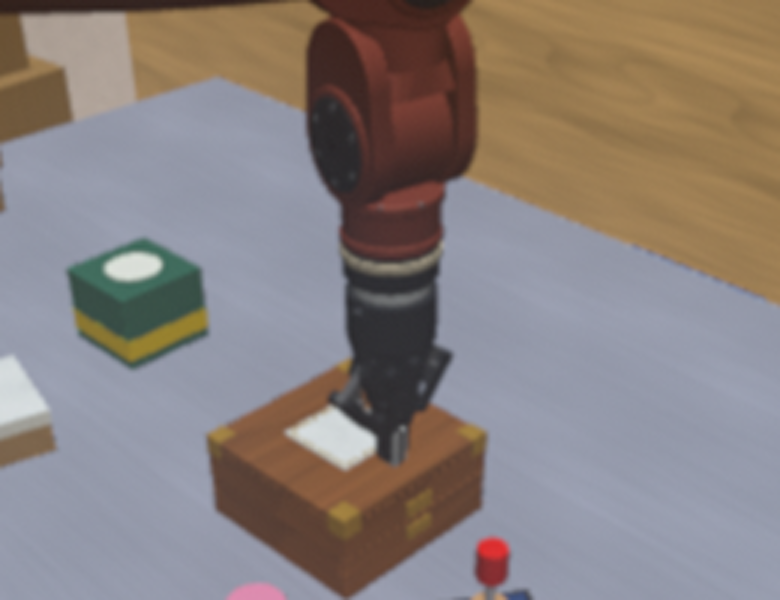

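```bash
python3 - <<'E'
from h import *
delta([541,-106,210],down(151))
E
```

```text
t 29.98 shift [-0.0948, 0.0229, -0.1422] turn [29.03, -0.08, 0.2] F [-3.6, -1.8, 15.7] w -0.1 tcp [564.1, 36.0, 115.0]
```

>>> jog_arm:
  rows:
    - [[-0.05,0,0],[0,0,0]]
    - [[-0.095,0,0],[0,0,0]]
    - [[-0.095,0.0229,-0.1422],[29,0,0.2]]
    - [[-0.095,0.0229,-0.1422],[29,0,0.2]]
    - [[-0.095,0.0229,-0.1422],[29,0,0.2]]
    - [[-0.095,0.0229,-0.1422],[29,0,0.2]]
    - [[-0.095,0.0229,-0.1422],[29,0,0.2]]
  fingers: 0.06

```text
t: 30.85
tool_pos: [540.8, -104.9, 209.7]
orientation: [0.608, -0.36, 0.609, 0.36]
wrist_force: [-0.1, 0.1, 0.3]
width: 59.8
```

```bash
cat >> h.py <<'E'
def reds(im,m,z,amin=60):
    hsv=cv2.cvtColor(im,cv2.COLOR_BGR2HSV)
    g=cv2.inRange(hsv,(0,180,100),(6,255,255))|cv2.inRange(hsv,(175,180,100),(180,255,255))
    n,l,st,c=cv2.connectedComponentsWithStats(g)
    for i in range(1,n):
        if st[i,4]>amin:
            pts=np.argwhere(l==i)[:,::-1]; W=np.array([at('wrist',u,v,z,m)[:2] for u,v in pts]); (x,y),rad=cv2.minEnclosingCircle(W.astype(np.float32)); print('red px',c[i].round(0),st[i],'mean',W.mean(0).round(1),'circ',round(x,1),round(y,1),round(rad,1))
E
python3 - <<'E'
from h import *
m=imaging.camera_model('wrist'); im=snap('wrist','w20'); reds(im,m,92); delta([541,-106,84],down(151))
th=np.linspace(0,2*np.pi,60)
for u,v in proj('wrist',np.c_[541+14*np.cos(th),-106+14*np.sin(th),0*th+92],m): cv2.circle(im,(int(u),int(v)),0,(255,255,0),-1)
cv2.imwrite('pics/w20o.png',im)
E
```

```text
t 30.9 shift [0.1258, -0.0008, -0.0009] turn [0.2, -0.05, -0.05] F [-0.5, 1.3, 0.5] w 60.1 tcp [540.9, -104.8, 209.8]
```

View pics/w20o.png

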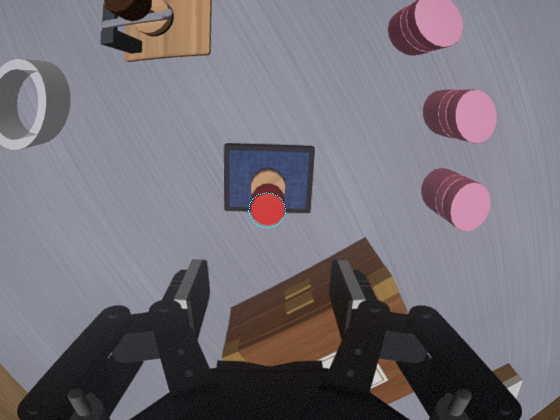

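>>> jog_arm:
  rows:
    - [[0.05,-0.0008,-0.0009],[0,0,0]]
    - [[0.09,-0.0008,-0.0009],[0,0,0]]
    - [[0.11,-0.0008,-0.0009],[0,0,0]]
    - [[0.1195,-0.0008,-0.0009],[0,0,0]]
    - [[0.1195,-0.0008,-0.0009],[0,0,0]]
    - [[0.1195,-0.0008,-0.0009],[0,0,0]]

```text
t: 31.65
tool_pos: [541.9, -106.3, 91.9]
orientation: [0.609, -0.361, 0.609, 0.359]
wrist_force: [-0.6, 0.6, -0.3]
width: 59.9
```

>>> jog_arm:
  rows:
    - [[0,0,0],[0,0,0]]
    - [[0,0,0],[0,0,0]]
    - [[0,0,0],[0,0,0]]
    - [[0,0,0],[0,0,0]]
    - [[0,0,0],[0,0,0]]
    - [[0,0,0],[0,0,0]]
  fingers: 0.01
  force: 40

```text
t: 32.4
tool_pos: [542.4, -106.5, 93.0]
orientation: [0.609, -0.361, 0.608, 0.359]
wrist_force: [-0.7, 0.5, 5.7]
width: 26.7
```

```bash
python3 - <<'E'
from h import *
im=snap('wrist','w21'); delta([541,-106,190],down(151)); snap('side','s7',(260,160,390,270),6)
E
```

```text
t 32.45 shift [-0.097, 0.0012, -0.0003] turn [0.21, -0.03, 0.16] F [-2.0, 0.2, 5.2] w 26.9 tcp [542.4, -106.6, 93.0]
```

View pics/w21.png

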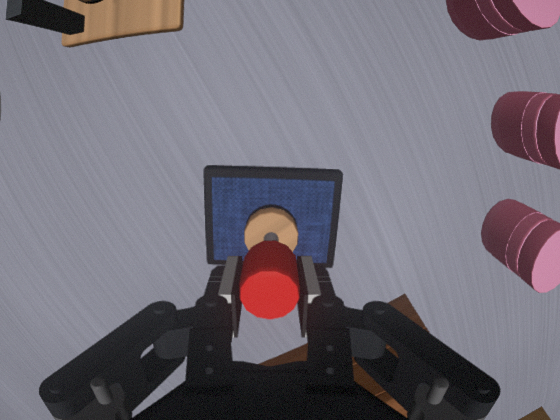

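View pics/s7.png

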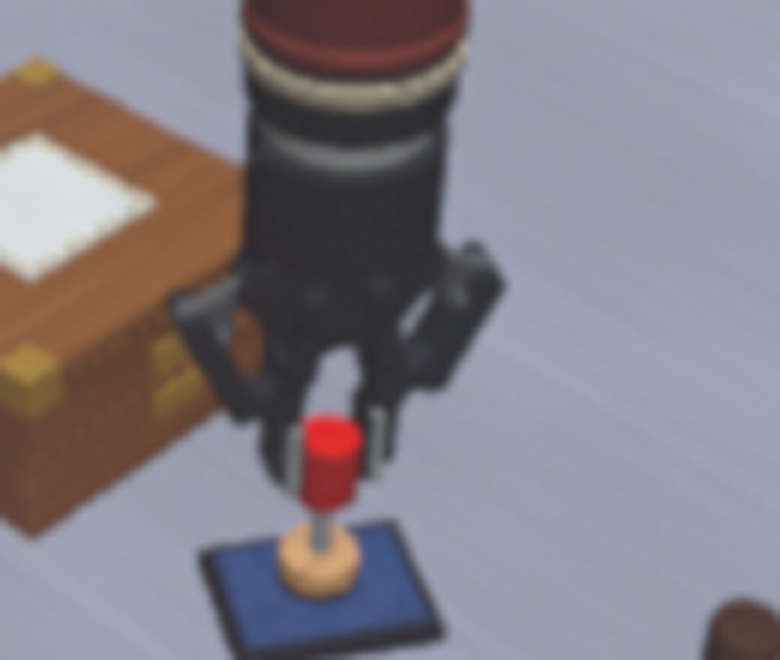

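>>> jog_arm:
  rows:
    - [[-0.04,0,0],[0,0,0.1]]
    - [[-0.09,0,0],[0,0,0.1]]
    - [[-0.127,0,0],[0,0,0.1]]
    - [[-0.127,0,0],[0,0,0.1]]

```text
t: 33.0
tool_pos: [543.6, -107.0, 223.7]
orientation: [0.61, -0.362, 0.607, 0.358]
wrist_force: [0.5, -0.1, -0.8]
width: 26.9
```

```bash
python3 - <<'E'
from h import *
im=snap('wrist','w22'); snap('side','s8',(240,100,390,230),5); delta([561.8,96,200],down(151)); 
E
```

```text
t 33.1 shift [0.0195, 0.0803, 0.1868] turn [0.21, -0.03, 0.06] F [-0.5, -0.5, -0.5] w 26.6 tcp [542.2, -106.4, 219.7]
```

View pics/w22.png

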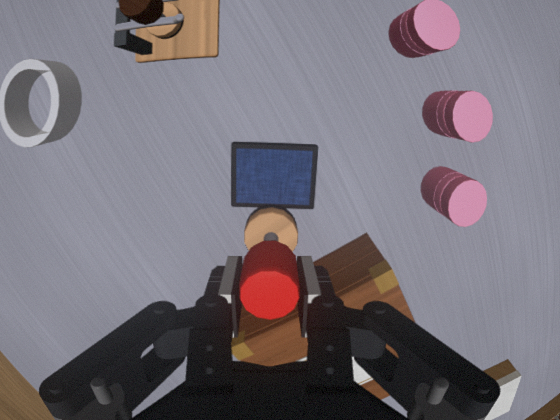

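View pics/s8.png

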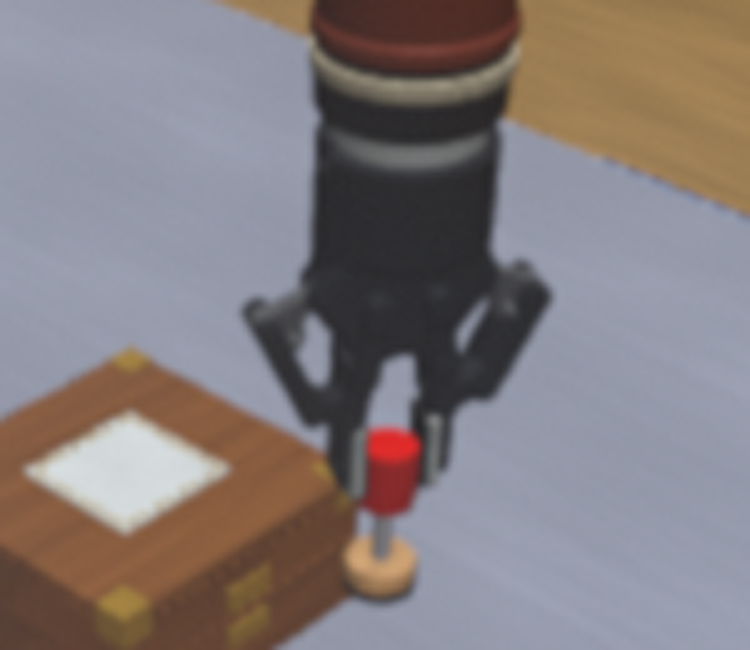

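>>> jog_arm:
  rows:
    - [[0.0,0.0803,0.1868],[0,0,0]]
    - [[0.0,0.0803,0.1868],[0,0,0]]
    - [[0.0,0.0803,0.1868],[0,0,0]]
    - [[0.0,0.0803,0.1868],[0,0,0]]
    - [[0.01,0.0803,0.1868],[0,0,0]]
    - [[0.0195,0.0803,0.1868],[0,0,0]]

```text
t: 33.85
tool_pos: [561.4, 94.8, 198.3]
orientation: [0.608, -0.36, 0.609, 0.359]
wrist_force: [-0.6, -0.4, -1.2]
width: 26.8
```

```bash
python3 - <<'E'
from h import *
p,r,s=tcp(); m=imaging.camera_model('wrist'); im=snap('wrist','w23'); 
for d in (1,65): print('axis at',d,proj('wrist',p+r.apply([d,0,0]),m).round(1), proj('wrist',p+r.apply([d,0,5]),m).round(1))
delta([561.8,96,176],down(151)); print(proj('wrist',[561.8,96,92],m))
_,X,Y=nests((561.8,96),92.2)
for a,b in ((40,40),(40,-40),(-40,-40),(-40,40)):
    u,v=proj('wrist',[*(np.array([561.8,96])+a*X+b*Y),92],m)[0]; cv2.circle(im,(int(u),int(v)),2,(0,255,0),-1)
cv2.imwrite('pics/w23o.png',im)
E
```

```text
axis at 1 [[267.8 298.3]] [[267.8 307.4]]
axis at 65 [[268.1 239.4]] [[268.1 246.7]]
t 33.9 shift [0.021, -0.0002, 0.0017] turn [0.12, -0.13, -0.1] F [-0.2, 0.6, -2.5] w 26.8 tcp [560.9, 94.6, 197.0]
[[268.50419192 218.4058519 ]]
```

View pics/w23o.png

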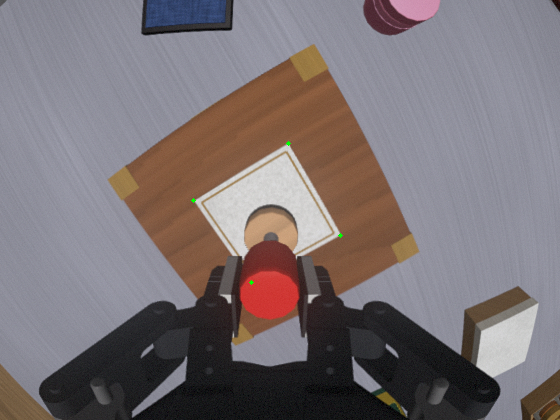

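>>> jog_arm:
  rows:
    - [[0.01,0,0.0017],[0,0,0]]
    - [[0.018,0,0.0017],[0,0,0]]
    - [[0.021,0,0.0017],[0,0,0]]
    - [[0.0225,0,0.0017],[0,0,0]]
    - [[0.0225,0,0.0017],[0,0,0]]

```text
t: 34.52
tool_pos: [561.8, 96.1, 174.7]
orientation: [0.608, -0.359, 0.61, 0.36]
wrist_force: [-0.0, -0.9, 0.0]
width: 26.8
```

```bash
python3 - <<'E'
from h import *
delta([561.8,96,173],down(151))
E
```

```text
t 34.52 shift [0.0017, -0.0001, -0.0001] turn [0.12, -0.12, -0.08] F [-0.0, -0.9, 0.0] w 26.8 tcp [561.8, 96.1, 174.7]
```

>>> jog_arm:
  rows:
    - [[0.001,0,0],[0,0,0]]
    - [[0.002,0,0],[0,0,0]]
    - [[0.002,0,0],[0,0,0]]

```text
t: 34.9
tool_pos: [561.8, 96.1, 172.7]
orientation: [0.608, -0.359, 0.61, 0.36]
wrist_force: [-0.1, 0.3, -1.3]
width: 26.6
```

>>> jog_arm:
  rows:
    - [[0.001,0,0],[0,0,0]]
    - [[0.0015,0,0],[0,0,0]]
    - [[0.0015,0,0],[0,0,0]]

```text
t: 35.28
tool_pos: [561.9, 96.2, 172.5]
orientation: [0.608, -0.36, 0.609, 0.359]
wrist_force: [-3.5, 0.9, 8.7]
width: 26.7
```

>>> jog_arm:
  rows:
    - [[0.0015,0,0],[0,0,0]]
    - [[0.0015,0,0],[0,0,0]]
    - [[0.0015,0,0],[0,0,0]]
    - [[0.0015,0,0],[0,0,0]]
    - [[0.0015,0,0],[0,0,0]]

```text
t: 35.9
tool_pos: [562.0, 96.4, 172.5]
orientation: [0.609, -0.36, 0.609, 0.359]
wrist_force: [-3.8, 0.0, 10.4]
width: 26.6
```

```bash
python3 - <<'E'
from h import *
p,r,s=tcp(); m=imaging.camera_model('wrist'); im=snap('wrist','w24'); snap('side','s9',(180,100,330,230),5); delta([561.8,96,173],down(151)) 
for d in (1,65): print('axis at',d,proj('wrist',p+r.apply([d,0,0]),m).round(1))
E
```

```text
t 36.0 shift [-0.0005, 0.0, -0.0004] turn [0.14, -0.05, 0.03] F [-4.7, 0.2, 10.3] w 27.1 tcp [562.0, 96.4, 172.5]
axis at 1 [[267.6 298.3]]
axis at 65 [[268.  239.4]]
```

View pics/w24.png

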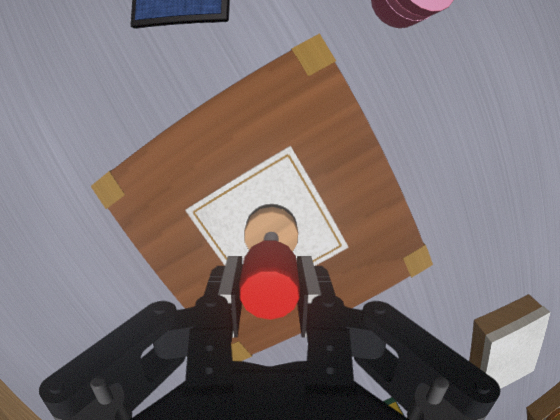

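View pics/s9.png

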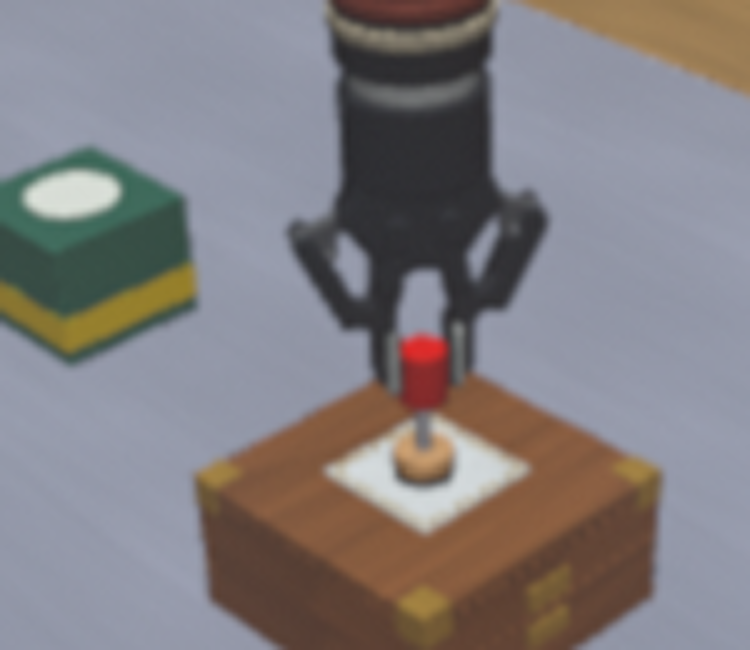

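```bash
python3 - <<'E'
from h import *
im=cv2.imread('pics/w9_raw.png'); cv2.imwrite('pics/w9c.png',cv2.resize(im[0:160,80:280],None,fx=4,fy=3.75,interpolation=cv2.INTER_CUBIC))
delta([561.8,96,215],down(151)); delta([442,-295,200],down(151))
E
```

```text
t 36.0 shift [-0.0425, -0.0, -0.0005] turn [0.14, -0.05, 0.03] F [-4.7, 0.2, 10.3] w 27.1 tcp [562.0, 96.4, 172.5]
t 36.0 shift [-0.0271, -0.0838, -0.4007] turn [0.14, -0.05, 0.03] F [-4.7, 0.2, 10.3] w 27.1 tcp [562.0, 96.4, 172.5]
```

>>> jog_arm:
  rows:
    - [[-0.02,0,0],[0,0,0]]
    - [[-0.042,0,0],[0,0,0]]
    - [[-0.042,-0.0838,-0.4007],[0,0,0]]
    - [[-0.042,-0.0838,-0.4007],[0,0,0]]
    - [[-0.042,-0.0838,-0.4007],[0,0,0]]
    - [[-0.042,-0.0838,-0.4007],[0,0,0]]
    - [[-0.042,-0.0838,-0.4007],[0,0,0]]
    - [[-0.042,-0.0838,-0.4007],[0,0,0]]

```text
t: 37.0
tool_pos: [451.2, -264.0, 215.1]
orientation: [0.609, -0.36, 0.609, 0.359]
wrist_force: [0.8, 0.8, -0.2]
width: 26.4
```

```bash
python3 - <<'E'
from h import *
delta([442,-295,200],down(151)); m=imaging.camera_model('wrist'); im=snap('wrist','w25')
import pickle; pickle.dump(m,open('pics/w25.pkl','wb'))
E
```

```text
t 37.0 shift [0.0151, -0.0068, -0.0316] turn [0.14, -0.06, 0.07] F [0.8, 0.8, -0.2] w 26.4 tcp [451.2, -264.0, 215.1]
```

View pics/w25.png

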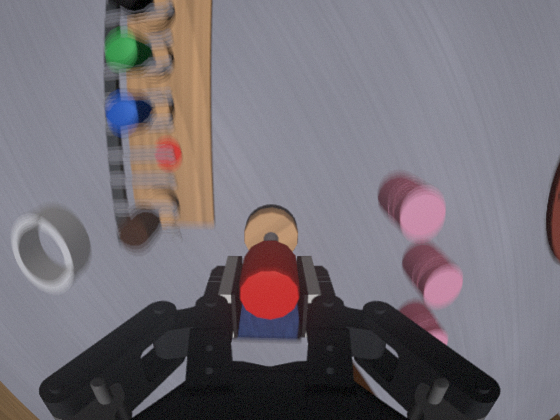

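>>> jog_arm:
  rows:
    - [[0.015,-0.0068,-0.0316],[0,0,0]]
    - [[0.015,-0.0068,-0.0316],[0,0,0]]
    - [[0.015,-0.0068,-0.0316],[0,0,0]]
    - [[0.015,-0.0068,-0.0316],[0,0,0]]

```text
t: 37.55
tool_pos: [440.2, -300.7, 200.4]
orientation: [0.608, -0.36, 0.61, 0.357]
wrist_force: [-0.5, -0.4, -0.8]
width: 27.0
```

```bash
python3 - <<'E'
from h import *
import pickle
p,r,s=tcp(); delta([442,-295,200],down(151)); m=imaging.camera_model('wrist'); im=snap('wrist','w26')
pickle.dump((p,r,m),open('pics/w26.pkl','wb')); cv2.imwrite('pics/w26c.png',cv2.resize(im[80:360,80:310],None,fx=2.1*1.6,fy=2.1,interpolation=cv2.INTER_CUBIC))
cv2.imwrite('pics/w26c.png',cv2.resize(im[60:260,60:310],None,fx=3,fy=3,interpolation=cv2.INTER_CUBIC))
E
```

```text
t 37.55 shift [0.0004, 0.0012, 0.0059] turn [-0.05, -0.26, 0.14] F [-0.5, -0.4, -0.8] w 27.0 tcp [440.2, -300.7, 200.4]
```

View pics/w26c.png

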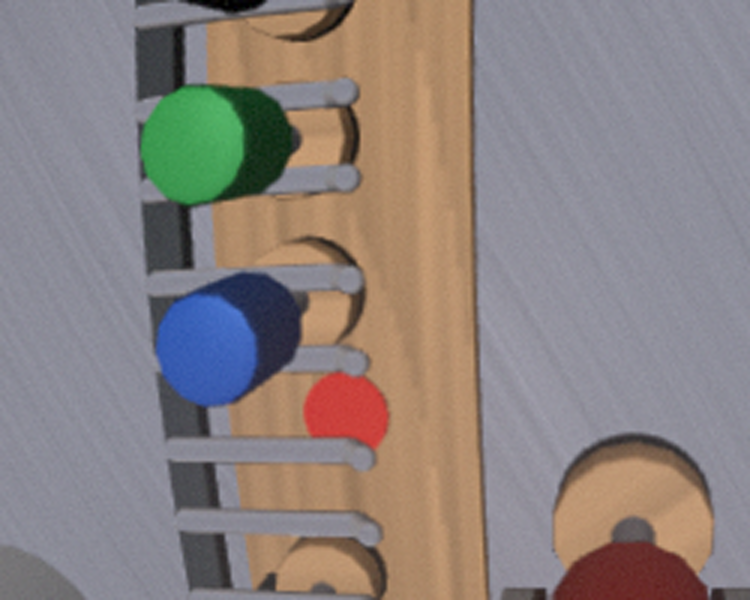

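```bash
python3 - <<'E'
from h import *
import pickle
p,r,m=pickle.load(open('pics/w26.pkl','rb'))
im=cv2.imread('pics/w26_raw.png'); hsv=cv2.cvtColor(im,cv2.COLOR_BGR2HSV)
f=lambda a,b:(60+a/3,60+b/3)
T=[at('wrist',*f(*q),z,m) for q,z in (((365,458),88),((372,530),88),((175,450),83),((188,521),83))]
for t in T: print('world',t.round(1),'tool',r.inv().apply(t-p).round(1))
print('blue tips',[ (r.inv().apply(at('wrist',*f(*q),88,m)-p)).round(1) for q in ((347,278),(356,363))],'green',[ (r.inv().apply(at('wrist',*f(*q),88,m)-p)).round(1) for q in ((343,92),(346,180))])
d=at('wrist',*f(346,413),14,m); print('disc px w/o z',d.round(1),at('wrist',*f(346,413),10,m).round(1), 'tool',r.inv().apply(d-p).round(1))
# stamp: foot top disc centre
print('foot',(r.inv().apply(at('wrist',*f(633,520),p[2]-64,m)-p)).round(1)); 
print('board right edge dir', [r.inv().apply(at('wrist',*f(*q),14,m)-p).round(1) for q in ((472,5),(486,595))])
a=cv2.resize(im[190:330,200:340],None,fx=4,fy=4,interpolation=cv2.INTER_CUBIC)
# predicted outlines of stamp for z offsets
for off,c in ((0,(0,255,0)),(-3,(255,255,0))):
    th=np.linspace(0,2*np.pi,80)
    for d,rad in ((0,14),(34,14),(64,17)):
        P=p+r.apply(np.c_[0*th+d,rad*np.cos(th),off+rad*np.sin(th)])
        for u,v in proj('wrist',P,m): cv2.circle(a,(int((u-200+.5)*4),int((v-190+.5)*4)),0,c,-1)
cv2.imwrite('pics/w26d.png',a)
E
```

```text
world [ 498.1 -334.2   88. ] tool [112.5 -66.6  -0.6]
world [ 507.8 -316.6   88. ] tool [112.5 -66.5  19.4]
world [ 547.9 -362.1   83. ] tool [ 117.7 -123.7   -0.9]
world [ 557.6 -343.4   83. ] tool [ 117.6 -123.    20.2]
blue tips [array([112.8, -68. , -47.1]), array([112.7, -67. , -25.6])] green [array([113. , -67.2, -92.6]), array([112.9, -67.1, -71.2])]
disc px w/o z [ 526.4 -338.9   14. ] [ 528.1 -338.5   10. ] tool [186.6 -93.5   9.3]
foot [64.   1.8 -4.5]
board right edge dir [array([ 187. ,  -47.2, -121.8]), array([186.2, -48.9,  76. ])]
```

View pics/w26d.png

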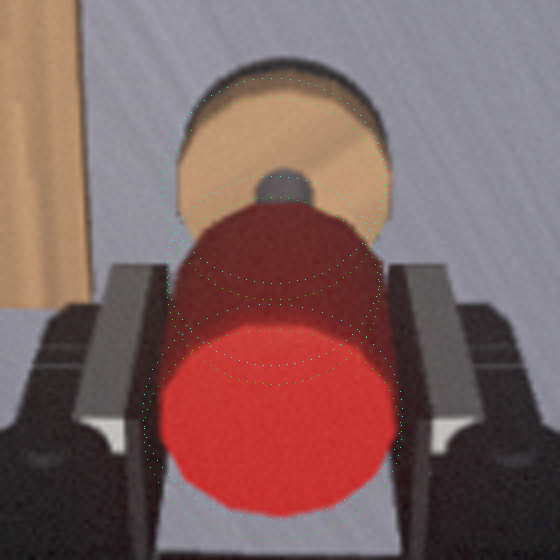

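```bash
python3 - <<'E'
from h import *
import pickle
from scipy.optimize import least_squares
p,r,m=pickle.load(open('pics/w26.pkl','rb'))
th=np.linspace(0,2*np.pi,200)
def circ(d,y,z,rad):
    return proj('wrist',p+r.apply(np.c_[0*th+d,y+rad*np.cos(th),z+rad*np.sin(th)]),m)
def ext(d,y,z,rad):
    q=circ(d,y,z,rad); return np.array([q[:,0].min(),q[:,0].max(),q[:,1].min(),q[:,1].max()])
for rad in (14,13,12.8):
    o=least_squares(lambda v:ext(*v,rad)-[240,299.5,270.5,318.75],[0,0,0]); print('handle',rad,o.x.round(1),o.fun.round(1))
for rad in (17,16,15.5):
    o=least_squares(lambda v:(ext(*v,rad)-[244.5,298,212.5,0])[:3],[64,0,0]); print('foot',rad,o.x.round(1),o.fun.round(1))
# neighbours tops in same image for reference (green): crop -> raw
f=lambda a,b:(60+a/3,60+b/3)
print('green top circle extents raw', f(141,84),f(246,204))
for z in (117,119):
  print('green centre tool', r.inv().apply(at('wrist',*f(193,145),z,m)-p).round(1),'blue',r.inv().apply(at('wrist',*f(207,341),z,m)-p).round(1))
E
```

```text
handle 14 [11.2  0.9  5.5] [ 0.2 -0.2 -0.2  0.2]
handle 13 [ 1.9  0.9 -0.7] [ 0.2 -0.2 -0.2  0.2]
handle 12.8 [ 0.1  0.9 -1.9] [ 0.2 -0.2 -0.2  0.2]
foot 17 [71.3  2.   1.7] [0. 0. 0.]
foot 16 [60.2  1.9 -3.2] [0. 0. 0.]
foot 15.5 [54.6  1.9 -5.6] [0. 0. 0.]
green top circle extents raw (107.0, 88.0) (142.0, 128.0)
green centre tool [ 84.  -94.  -82.4] blue [ 83.8 -94.  -38.3]
green centre tool [ 82.  -93.  -82.4] blue [ 81.8 -93.  -38.8]
```

>>> jog_arm:
  rows:
    - [[0.0,-0.015,0.011],[0,0,0]]
    - [[0.03,-0.015,0.011],[0,0,0]]
    - [[0.06,-0.015,0.011],[0,0,0]]
    - [[0.07,-0.015,0.011],[0,0,0]]
    - [[0.07,-0.015,0.011],[0,0,0]]
    - [[0.07,-0.015,0.011],[0,0,0]]
    - [[0.07,-0.015,0.011],[0,0,0]]

```text
t: 38.48
tool_pos: [459.1, -299.2, 131.6]
orientation: [0.609, -0.361, 0.61, 0.356]
wrist_force: [-0.2, -0.3, -0.9]
width: 26.5
```

```bash
cat > rk.py <<'E'
from h import *
import pickle,sys
nm=sys.argv[1]
p,r,s=tcp(); delta([442,-295,130],down(151)); m=imaging.camera_model('wrist'); im=snap('wrist',nm)
pickle.dump((p,r,m),open(f'pics/{nm}.pkl','wb'))
cv2.imwrite(f'pics/{nm}c.png',cv2.resize(im[140:330,100:330],None,fx=3.4,fy=3.1,interpolation=cv2.INTER_CUBIC))
E
python3 rk.py w27
```

```text
t 38.48 shift [0.0016, 0.0171, -0.0046] turn [-0.05, -0.29, 0.24] F [-0.2, -0.3, -0.9] w 26.5 tcp [459.1, -299.2, 131.6]
```

View pics/w27.png

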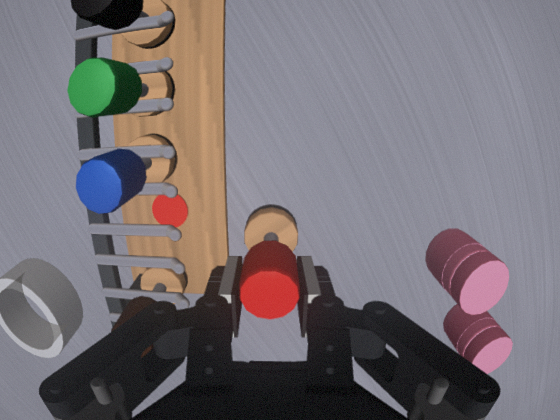

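View pics/w27c.png

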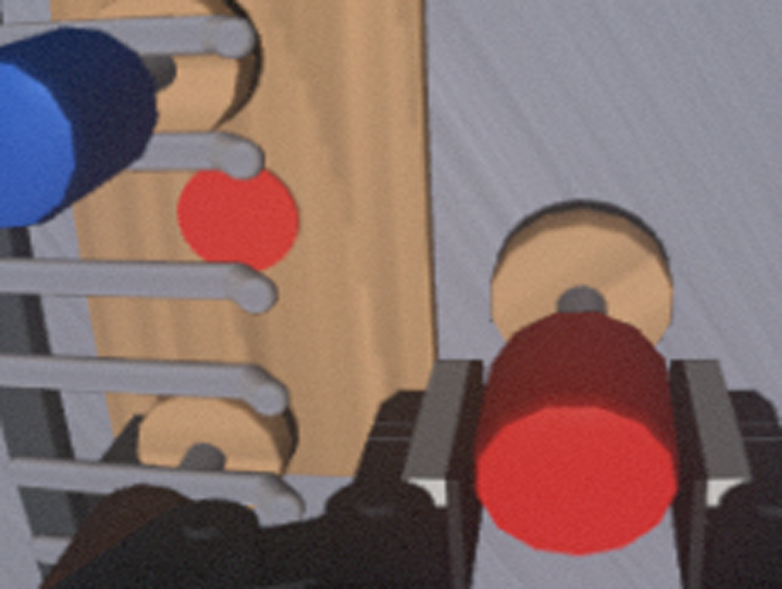

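```bash
python3 - <<'E'
from h import *
import pickle
p,r,m=pickle.load(open('pics/w27.pkl','rb'))
f=lambda a,b:(100+a/3.4,140+b/3.1)
g=lambda a,b,z:r.inv().apply(at('wrist',*f(a,b),z,m)-p).round(1)
print('fork tips',g(260,291,88),g(272,393,88),'rear',g(20,275,83),g(20,370,83)); print('disc',g(238,217,14)); print('blue tips',g(235,38,88),g(245,157,88))
print('rods near-perp at mid',g(150,280,83),g(150,378,83))
# neck predicted pos for offsets at d=36..60 ; foot top centre
for z in (-4,-2,0): print(z,'handle-underside front edge',[ ((proj('wrist',p+r.apply([35,1,z-14]),m)[0]-[100,140])*[3.4,3.1]).round(0)], 'foot back edge',((proj('wrist',p+r.apply([65,1,z-17]),m)[0]-[100,140])*[3.4,3.1]).round(0),'foot bottom back',((proj('wrist',p+r.apply([81,1,z-17]),m)[0]-[100,140])*[3.4,3.1]).round(0),'top rear(near cam low)',((proj('wrist',p+r.apply([1,1,z+14]),m)[0]-[100,140])*[3.4,3.1]).round(0))
E
```

```text
fork tips [ 43.9 -50.8 -12.1] [ 43.8 -51.    8.6] rear [ 49.1 -98.4 -12.2] [  49.  -102.8    8.8]
disc [117.9 -77.7  -0.9]
blue tips [ 44.1 -51.2 -57.6] [ 44.  -51.  -36.9]
rods near-perp at mid [ 49.  -72.4 -11.8] [ 48.9 -75.6   9.1]
-4 handle-underside front edge [array([578., 282.])] foot back edge [577. 207.] foot bottom back [577. 183.] top rear(near cam low) [578. 546.]
-2 handle-underside front edge [array([578., 293.])] foot back edge [577. 217.] foot bottom back [577. 192.] top rear(near cam low) [578. 557.]
0 handle-underside front edge [array([578., 304.])] foot back edge [577. 227.] foot bottom back [577. 202.] top rear(near cam low) [578. 567.]
```

>>> jog_arm:
  rows:
    - [[0.0,-0.012,-0.0008],[0,0,0]]
    - [[0.0,-0.024,-0.0008],[0,0,0]]
    - [[0.0,-0.034,-0.0008],[0,0,0]]
    - [[0.0,-0.038,-0.0008],[0,0,0]]
    - [[0.0,-0.038,-0.0008],[0,0,0]]
    - [[0.0,-0.038,-0.0008],[0,0,0]]

```text
t: 39.28
tool_pos: [491.7, -318.1, 131.4]
orientation: [0.609, -0.361, 0.61, 0.357]
wrist_force: [0.3, -0.2, -0.9]
width: 27.0
```

```bash
python3 rk.py w28; python3 -c "
from h import *
snap('side','s10',(340,210,460,310),6)"
```

```text
t 39.27 shift [0.0012, 0.0547, -0.0039] turn [-0.05, -0.28, 0.2] F [0.3, -0.2, -0.9] w 27.0 tcp [491.7, -318.1, 131.4]
```

View pics/w28c.png

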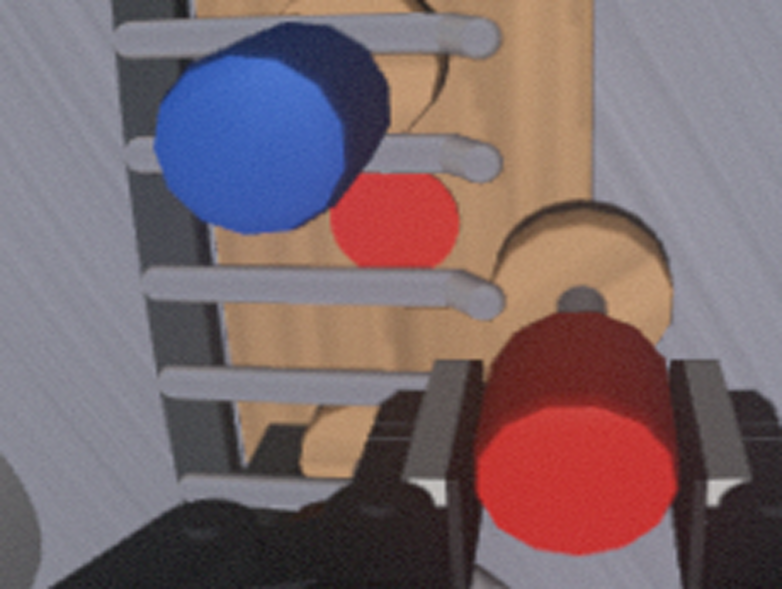

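View pics/s10.png

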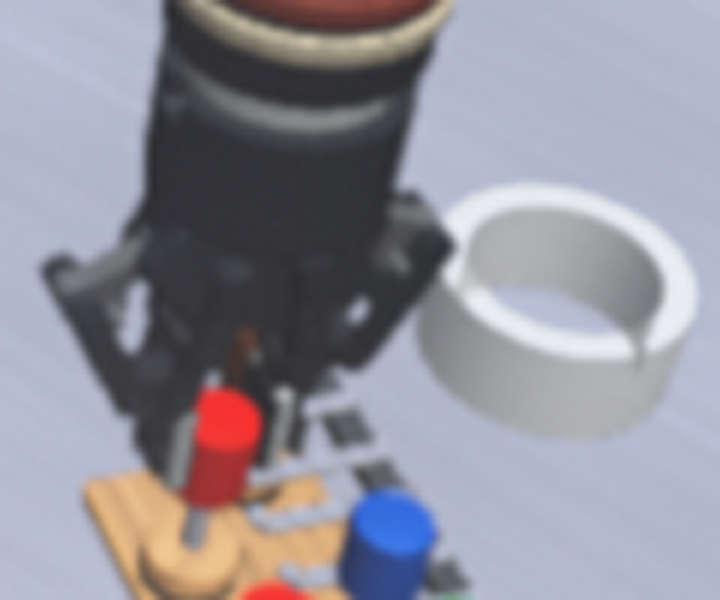

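```bash
python3 - <<'E'
from h import *
import pickle
p,r,m=pickle.load(open('pics/w28.pkl','rb'))
f=lambda a,b:(100+a/3.4,140+b/3.1)
g=lambda a,b,z:r.inv().apply(at('wrist',*f(a,b),z,m)-p).round(1)
print('rods',g(300,286,83),g(300,383,83),'tip',g(487,300,88),'disc',g(396,217,14),'bluerods',g(300,38,83)); 
print('blue top',g(250,143,118), 'blue front under edge: ', g(330,30,85))
# edges silhouettes of blue handle for the same fit
th=np.linspace(0,2*np.pi,100)
def ext(P): 
    q=(proj('wrist',p+r.apply(P),m)-[100,140])*[3.4,3.1]; return q[:,0].min().round(0),q[:,0].max().round(0),q[:,1].min().round(0),q[:,1].max().round(0)
for rad in (14,13):
  for zc in (-49,-47,-45): print('blue',rad,zc,'top',ext(np.c_[0*th+p[2]-119,-39+rad*np.cos(th),zc+rad*np.sin(th)]),'under',ext(np.c_[0*th+p[2]-85,-39+rad*np.cos(th),zc+rad*np.sin(th)]))
for rad in (14,13):
  for zc in (-3,-1,1): print('red',rad,zc,'top',ext(np.c_[0*th+1,1+rad*np.cos(th),zc+rad*np.sin(th)]),'under',ext(np.c_[0*th+35,1+rad*np.cos(th),zc+rad*np.sin(th)]))
E
```

```text
rods [ 48.6 -45.2 -11.2] [ 48.5 -47.2   8.9] tip [ 43.5 -13.4 -11. ] disc [117.6 -40.   -1.2] bluerods [ 48.8 -42.1 -56.6]
blue top [ 13.8 -40.6 -47.2] blue front under edge:  [ 46.8 -36.8 -58.1]
blue 14 -49 top (np.float64(155.0), np.float64(367.0), np.float64(31.0), np.float64(229.0)) under (np.float64(232.0), np.float64(407.0), np.float64(2.0), np.float64(164.0))
blue 14 -47 top (np.float64(156.0), np.float64(368.0), np.float64(46.0), np.float64(242.0)) under (np.float64(233.0), np.float64(408.0), np.float64(13.0), np.float64(175.0))
blue 14 -45 top (np.float64(158.0), np.float64(369.0), np.float64(61.0), np.float64(256.0)) under (np.float64(234.0), np.float64(408.0), np.float64(25.0), np.float64(186.0))
blue 13 -49 top (np.float64(162.0), np.float64(359.0), np.float64(39.0), np.float64(222.0)) under (np.float64(238.0), np.float64(401.0), np.float64(8.0), np.float64(158.0))
blue 13 -47 top (np.float64(163.0), np.float64(360.0), np.float64(53.0), np.float64(236.0)) under (np.float64(239.0), np.float64(401.0), np.float64(19.0), np.float64(169.0))
blue 13 -45 top (np.float64(165.0), 
[... 479 characters left out ...]
43.0))
red 14 1 top (np.float64(470.0), np.float64(686.0), np.float64(412.0), np.float64(572.0)) under (np.float64(488.0), np.float64(667.0), np.float64(310.0), np.float64(453.0))
red 13 -3 top (np.float64(476.0), np.float64(680.0), np.float64(392.0), np.float64(546.0)) under (np.float64(494.0), np.float64(661.0), np.float64(293.0), np.float64(429.0))
red 13 -1 top (np.float64(477.0), np.float64(679.0), np.float64(405.0), np.float64(557.0)) under (np.float64(494.0), np.float64(661.0), np.float64(304.0), np.float64(439.0))
red 13 1 top (np.float64(477.0), np.float64(679.0), np.float64(418.0), np.float64(567.0)) under (np.float64(494.0), np.float64(660.0), np.float64(315.0), np.float64(448.0))
```

>>> jog_arm:
  rows:
    - [[0.0,-0.008,-0.0003],[0,0,0]]
    - [[0.0,-0.016,-0.0003],[0,0,0]]
    - [[0.0,-0.022,-0.0003],[0,0,0]]
    - [[0.0,-0.022,-0.0003],[0,0,0]]

```text
t: 39.88
tool_pos: [511.1, -329.3, 131.5]
orientation: [0.609, -0.361, 0.61, 0.357]
wrist_force: [-0.2, 0.9, -0.8]
width: 26.9
```

```bash
python3 rk.py w29
```

```text
t 39.88 shift [0.0012, 0.0771, -0.0036] turn [-0.04, -0.28, 0.21] F [-0.2, 0.9, -0.8] w 26.9 tcp [511.1, -329.3, 131.5]
```

View pics/w29c.png

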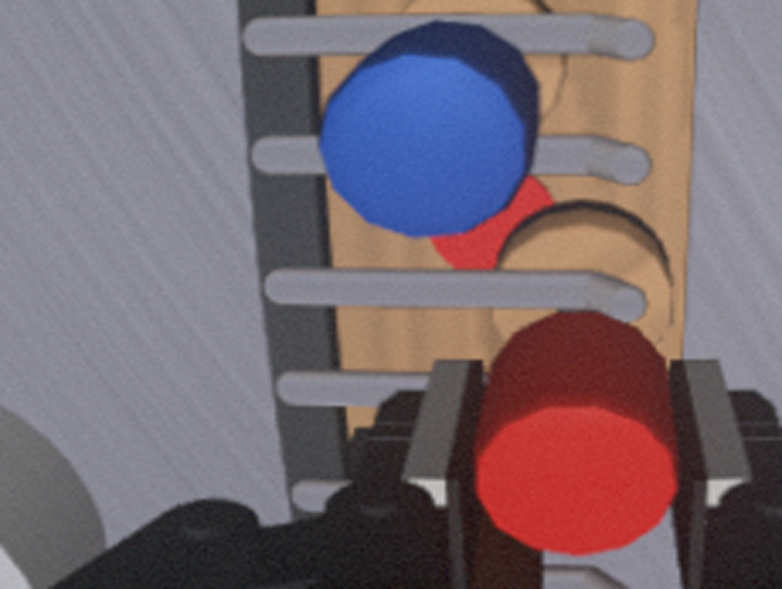

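>>> jog_arm:
  rows:
    - [[0.0,-0.008,0],[0,0,0]]
    - [[0.0,-0.015,0],[0,0,0]]
    - [[0.0,-0.019,0],[0,0,0]]
    - [[0.0,-0.019,0],[0,0,0]]

```text
t: 40.42
tool_pos: [527.7, -338.5, 131.4]
orientation: [0.608, -0.361, 0.61, 0.357]
wrist_force: [-0.7, 0.2, -1.1]
width: 27.0
```

```bash
python3 rk.py w30; python3 - <<'E'
from h import *
import pickle
p,r,m=pickle.load(open('pics/w30.pkl','rb'))
snap('side','s11',(340,210,460,310),6)
E
```

```text
t 40.42 shift [0.0011, 0.096, -0.0036] turn [-0.04, -0.28, 0.19] F [-0.7, 0.2, -1.1] w 27.0 tcp [527.7, -338.5, 131.4]
```

View pics/w30c.png

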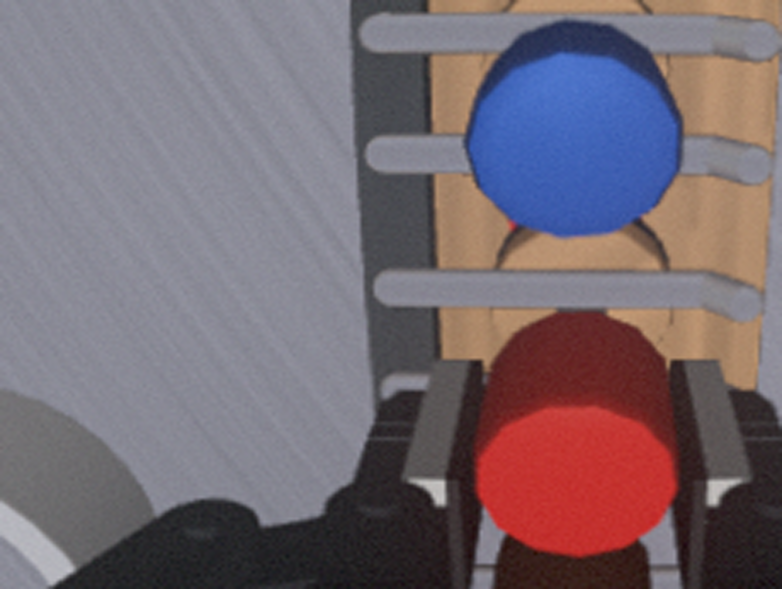

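View pics/s11.png

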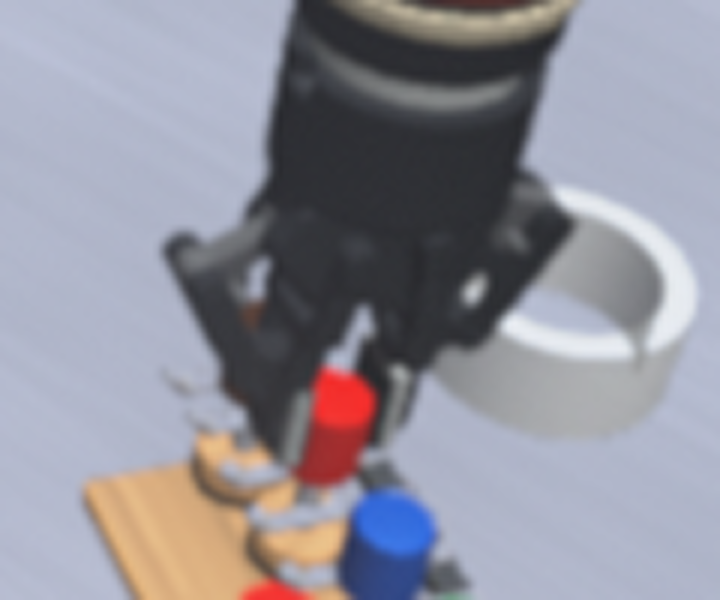

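>>> jog_arm:
  rows:
    - [[0.004,0,0],[0,0,0]]
    - [[0.008,0,0],[0,0,0]]
    - [[0.01,0,0],[0,0,0]]
    - [[0.01,0,0],[0,0,0]]

```text
t: 41.02
tool_pos: [527.3, -338.2, 121.1]
orientation: [0.608, -0.36, 0.61, 0.357]
wrist_force: [0.4, -0.2, -1.4]
width: 26.5
```

>>> jog_arm:
  rows:
    - [[0.001,0,0],[0,0,0]]
    - [[0.0015,0,0],[0,0,0]]
    - [[0.0015,0,0],[0,0,0]]

```text
t: 41.4
tool_pos: [527.4, -338.3, 119.9]
orientation: [0.608, -0.36, 0.61, 0.357]
wrist_force: [-0.3, -0.0, 1.2]
width: 26.7
```

```bash
python3 rk.py w31
```

```text
t 41.4 shift [-0.0104, 0.0956, -0.0036] turn [-0.04, -0.28, 0.17] F [-0.3, -0.0, 1.2] w 26.7 tcp [527.4, -338.3, 119.9]
```

View pics/w31.png

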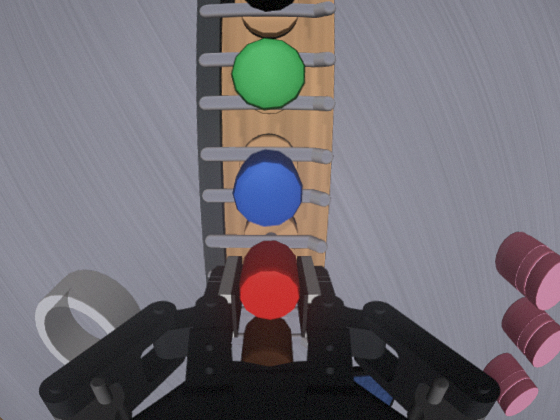

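>>> jog_arm:
  rows:
    - [[0.0005,0,0],[0,0,0]]
    - [[0.0005,0,0],[0,0,0]]
    - [[0.0005,0,0],[0,0,0]]
    - [[0.0005,0,0],[0,0,0]]
    - [[0.0005,0,0],[0,0,0]]
  fingers: 0.044
  force: 20

```text
t: 42.08
tool_pos: [527.4, -338.3, 119.4]
orientation: [0.608, -0.36, 0.61, 0.357]
wrist_force: [0.2, -0.0, -0.2]
width: 44.1
```

```bash
python3 rk.py w32
```

```text
t 42.08 shift [-0.0109, 0.0956, -0.0036] turn [-0.04, -0.28, 0.17] F [0.2, -0.0, -0.2] w 44.1 tcp [527.4, -338.3, 119.4]
```

View pics/w32.png

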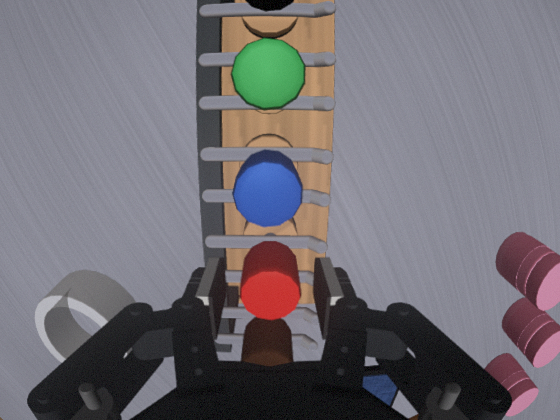

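Stamp hangs free between the open fingers (px (270,285)). Retract straight up.

>>> jog_arm:
  rows:
    - [[-0.015,0,0],[0,0,0]]
    - [[-0.035,0,0],[0,0,0]]
    - [[-0.07,0,0],[0,0,0]]
    - [[-0.12,0,0],[0,0,0]]
    - [[-0.16,0,0],[0,0,0]]
    - [[-0.16,0.05,0],[0,0,0]]
    - [[-0.16,0.09,0.06],[0,0,0]]
    - [[-0.16,0.09,0.06],[0,0,0]]

```text
t: 43.12
tool_pos: [477.6, -238.8, 281.2]
orientation: [0.609, -0.362, 0.61, 0.357]
wrist_force: [1.7, -0.3, 0.7]
width: 44.4
```

>>> jog_arm:
  rows:
    - [[-0.02,0,0.12],[0,0,0]]
    - [[-0.02,0,0.18],[0,0,0]]
    - [[-0.02,0,0.18],[0,0,0]]
    - [[-0.02,0,0.18],[0,0,0]]
    - [[-0.02,0,0.18],[0,0,0]]
    - [[-0.02,0,0.18],[0,0,0]]

```text
t: 43.88
tool_pos: [564.4, -82.4, 300.7]
orientation: [0.609, -0.361, 0.61, 0.356]
wrist_force: [-0.1, 0.1, -0.4]
width: 43.8
```

```bash
python3 - <<'E'
from h import *
p,r,s=tcp(); print(p,s['wrist_force']); m=imaging.camera_model('wrist'); im=snap('wrist','w33'); snap('side','s12',(195,120,455,390),2.2); snap('top','t3',(210,120,490,300),2.85)
E
```

```text
[564.39933146 -82.43461637 300.66519474] [-0.13877786  0.0807763  -0.43917754]
```

View pics/w33.png

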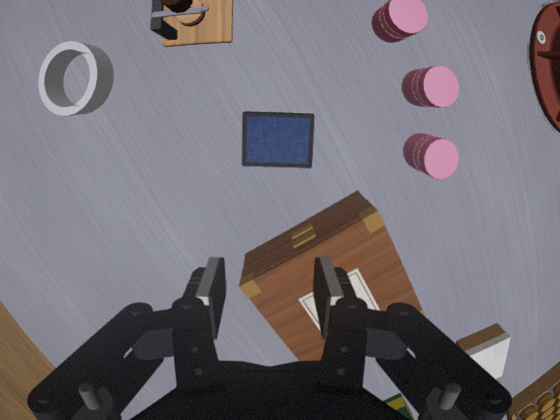

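View pics/s12.png

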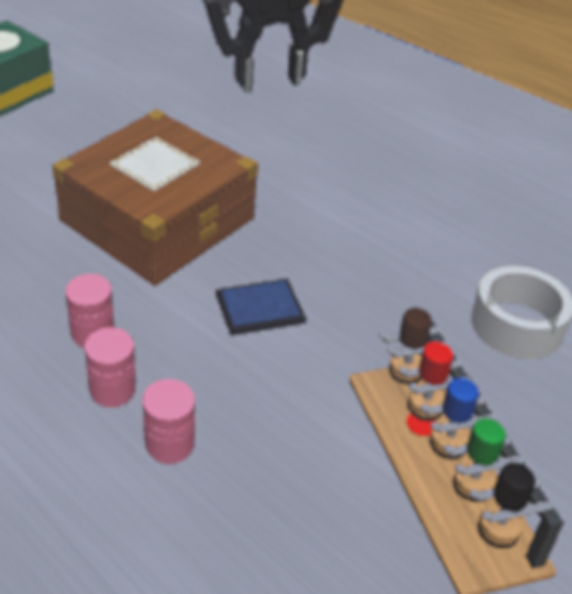

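View pics/t3.png

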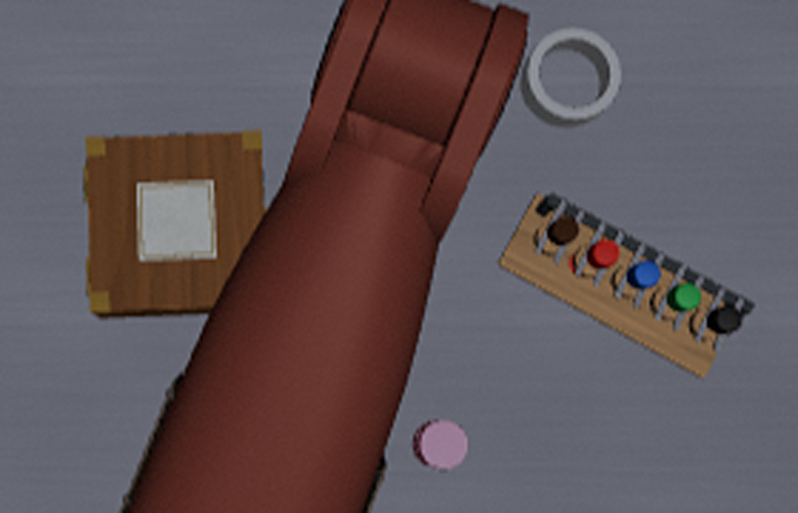

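```bash
python3 -c "
from plant import workorder
print(workorder.hand_in())"
```

```text
the job is handed in; nothing more can be done
None
```

I did every step of the job and handed it in at about 44 s of the 192 s allowed. The hand-in gives no verdict.

- **Jars:** All four amber jars stand upright in their own nests. I left the three pink look-alikes alone. With the lid still open, the wrist view put each jar within about 3 mm of its nest centre.
- **Lid:** I pushed it shut at about 0.24 rad/s or slower through its last 0.3 rad. It ended at full height with the force rising to 16 N, and the side view shows it shut.
- **Stamp on the label:** It was upright and within a few millimetres of the middle, pressed at 9–10 N for over half a second. The label shows no visible mark in the pictures, so the evidence for the print is the force reading and the view of the stamp in place.
- **Stamp in the rack:** It went into the fork without any side force. The last top and side views show it upright, midway between the wood and blue stamps. The other stamps, ink pad, pink jars and tape are where they were. The carton and tissue box are only partly visible in those views, and nothing the arm did came near them.

The top and wrist cameras disagreed by about 4 mm in y. I used the wrist view, and the fits bore it out.

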